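# Empty the socket die, gauge and sort the sockets

## Task

Slide the die's keeper open, then lift the brass sockets out of the die and try them on the gauge pin one at a time, foot downwards, in order from the robot's left to its right: pushed down the pin, a good one goes fully home on the gauge's base and a pinched one stops on the taper. Stand the good sockets upright in the oblong wooden tray and the pinched ones upright in the round metal dish, and when the die is empty slide the keeper fully shut again. Leave the dark wooden bar and the small steel can beside the die where they are.

Things in the scene. Friction and masses are not known exactly. Their poses are not given: they have to be found in the camera images.
- die: open forming die, fixed: dark steel block 100 (x) x 270 (y) x 20 mm on a wooden plank 18 mm thick, 300 mm along y and from x -60 to +105 mm. Origin at the plank's underside, below the block's middle; y runs along the row of cavities, x (away from the robot) across it.
- die_face (a point): centre of the die's top face, 38 mm above the die's origin, axes as the die. Four oblong cavities, each 60 (x) x 34 (y) mm and 10 mm deep, are sunk in this face at x = 0 and y = +90, +30, -30, -90 mm, counted 1 to 4 from the robot's left. Some may be empty.
- keeper (a joint): sliding keeper of the die, a flat steel bar along its far (+x) side on the die face, 5 mm thick. 0 = shut: it overlaps the far ends of all the sockets' feet by 6 mm, so that they cannot be lifted; it slides along the die's +x to 0.032 m = fully open, free of the feet beyond 0.010. Light friction, about 2 N, no spring.
- keeper_knob (a point): centre of the top of the keeper's round upright knob, 16 mm in diameter and 34 mm tall, at y = 0 of the die; it moves with the keeper. Its top is 77.5 mm above the die's origin; with the keeper shut it stands at x = +58 mm of the die.
- gauge: gauge, loose, 0.9 kg: a dark steel base 80 x 80 x 14 mm with an upright steel pin in its middle. The pin is 17 mm in diameter for 38 mm above the base, then tapers over 20 mm to a 4 mm tip, 72 mm above the origin. Origin under the centre of the base.
- gauge_seat (a point): point on the gauge's axis at the top face of its base, 14 mm above the gauge's origin: the underside of a socket that fits comes down to here.
- tray: oblong wooden tray, loose, for the good sockets: outside 100 (x) x 215 (y) mm, 18 mm tall, walls and floor 6 mm thick. Origin under its centre; long axis = its y.
- dish: round aluminium dish, loose, for the pinched sockets: 208 mm across the rim and 200 mm across the bottom, 16 mm tall, wall and floor 4 mm. Origin under its centre.
- socket1a: brass socket in cavity 1 at first, or absent; never both a and b. Square tube 30 x 30 x 42 mm tall, 20 mm bore, on a foot 56 (x) x 30 (y) x 8 mm. Origin: centre of its underside; z up the tube. 0.12 kg. All look alike outside; some, in no pattern, are pinched inside to 14.5 mm in the lowest 16 mm: on the pin these stop with the underside about 42 mm above the gauge's base.
- socket1b: brass socket in cavity 1 at first, or absent; never both a and b. Square tube 30 x 30 x 42 mm tall, 20 mm bore, on a foot 56 (x) x 30 (y) x 8 mm. Origin: centre of its underside; z up the tube. 0.12 kg. All look alike outside; some, in no pattern, are pinched inside to 14.5 mm in the lowest 16 mm: on the pin these stop with the underside about 42 mm above the gauge's base.
- socket2a: brass socket in cavity 2 at first, or absent; never both a and b. Square tube 30 x 30 x 42 mm tall, 20 mm bore, on a foot 56 (x) x 30 (y) x 8 mm. Origin: centre of its underside; z up the tube. 0.12 kg. All look alike outside; some, in no pattern, are pinched inside to 14.5 mm in the lowest 16 mm: on the pin these stop with the underside about 42 mm above the gauge's base.
- socket2b: brass socket in cavity 2 at first, or absent; never both a and b. Square tube 30 x 30 x 42 mm tall, 20 mm bore, on a foot 56 (x) x 30 (y) x 8 mm. Origin: centre of its underside; z up the tube. 0.12 kg. All look alike outside; some, in no pattern, are pinched inside to 14.5 mm in the lowest 16 mm: on the pin these stop with the underside about 42 mm above the gauge's base.
- socket3a: brass socket in cavity 3 at first, or absent; never both a and b. Square tube 30 x 30 x 42 mm tall, 20 mm bore, on a foot 56 (x) x 30 (y) x 8 mm. Origin: centre of its underside; z up the tube. 0.12 kg. All look alike outside; some, in no pattern, are pinched inside to 14.5 mm in the lowest 16 mm: on the pin these stop with the underside about 42 mm above the gauge's base.
- socket3b: brass socket in cavity 3 at first, or absent; never both a and b. Square tube 30 x 30 x 42 mm tall, 20 mm bore, on a foot 56 (x) x 30 (y) x 8 mm. Origin: centre of its underside; z up the tube. 0.12 kg. All look alike outside; some, in no pattern, are pinched inside to 14.5 mm in the lowest 16 mm: on the pin these stop with the underside about 42 mm above the gauge's base.
- socket4a: brass socket in cavity 4 at first, or absent; never both a and b. Square tube 30 x 30 x 42 mm tall, 20 mm bore, on a foot 56 (x) x 30 (y) x 8 mm. Origin: centre of its underside; z up the tube. 0.12 kg. All look alike outside; some, in no pattern, are pinched inside to 14.5 mm in the lowest 16 mm: on the pin these stop with the underside about 42 mm above the gauge's base.
- socket4b: brass socket in cavity 4 at first, or absent; never both a and b. Square tube 30 x 30 x 42 mm tall, 20 mm bore, on a foot 56 (x) x 30 (y) x 8 mm. Origin: centre of its underside; z up the tube. 0.12 kg. All look alike outside; some, in no pattern, are pinched inside to 14.5 mm in the lowest 16 mm: on the pin these stop with the underside about 42 mm above the gauge's base.
- clampbar: bystander, to be left alone: dark wooden bar, 30 x 120 x 20 mm, lying beside the die; origin under its centre
- oilcan: bystander, to be left alone: small steel can, 48 mm in diameter and 90 mm tall; origin under its centre
Not all that is in view belongs to the job. What is shaped like the tray but blue is not meant. Leave any turquoise look-alike of the socket2b alone.

How it is judged (in metres and radians):
On the way, in this order (a step that is already met when the one before it is completed fails the run):
1. the keeper is slid open (value of joint keeper above 0.012 m), for 0.2 s.
2. the socket of cavity 1 is tried on the gauge pin: home on the base if it is good, down onto the taper if it is pinched (((horizontal distance between socket1a and gauge_seat below 0.007 m and angle between socket1a's own z axis and vertical below 0.2 rad and z of socket1a in the frame of gauge_seat between -0.004 and 0.006 m) or (horizontal distance between socket1b and gauge_seat below 0.007 m and angle between socket1b's own z axis and vertical below 0.2 rad and z of socket1b in the frame of gauge_seat between -0.004 and 0.052 m))), for 0.1 s.
3. the socket of cavity 2 is tried on the gauge pin: home on the base if it is good, down onto the taper if it is pinched (((horizontal distance between socket2a and gauge_seat below 0.007 m and angle between socket2a's own z axis and vertical below 0.2 rad and z of socket2a in the frame of gauge_seat between -0.004 and 0.052 m) or (horizontal distance between socket2b and gauge_seat below 0.007 m and angle between socket2b's own z axis and vertical below 0.2 rad and z of socket2b in the frame of gauge_seat between -0.004 and 0.006 m))), for 0.1 s.
4. the socket of cavity 3 is tried on the gauge pin: home on the base if it is good, down onto the taper if it is pinched (((horizontal distance between socket3a and gauge_seat below 0.007 m and angle between socket3a's own z axis and vertical below 0.2 rad and z of socket3a in the frame of gauge_seat between -0.004 and 0.052 m) or (horizontal distance between socket3b and gauge_seat below 0.007 m and angle between socket3b's own z axis and vertical below 0.2 rad and z of socket3b in the frame of gauge_seat between -0.004 and 0.006 m))), for 0.1 s.
5. the socket of cavity 4 is tried on the gauge pin: home on the base if it is good, down onto the taper if it is pinched (((horizontal distance between socket4a and gauge_seat below 0.007 m and angle between socket4a's own z axis and vertical below 0.2 rad and z of socket4a in the frame of gauge_seat between -0.004 and 0.006 m) or (horizontal distance between socket4b and gauge_seat below 0.007 m and angle between socket4b's own z axis and vertical below 0.2 rad and z of socket4b in the frame of gauge_seat between -0.004 and 0.052 m))), for 0.1 s.
At the end, for the whole second after the job is handed in: every good socket stands upright (within 0.2 rad), at rest, foot on the floor of the wooden tray; every pinched socket the same in the round dish; the keeper is shut (within 5 mm) and the gauge stands upright (angle between each of socket1a, socket1b, socket2a, socket2b, socket3a, socket3b, socket4a, socket4b's own z axis and vertical below 0.2 rad and linear speed of each of socket1a, socket1b, socket2a, socket2b, socket3a, socket3b, socket4a, socket4b below 0.03 m/s and x of socket1a in the frame of tray between -0.044 and 0.044 m and y of socket1a in the frame of tray between -0.102 and 0.102 m and z of socket1a in the frame of tray between -0.002 and 0.012 m and horizontal distance between each of socket1b, socket2a, socket3a, socket4b and dish below 0.092 m and z of socket1b in the frame of dish between -0.002 and 0.01 m and z of socket2a in the frame of dish between -0.002 and 0.01 m and x of socket2b in the frame of tray between -0.044 and 0.044 m and y of socket2b in the frame of tray between -0.102 and 0.102 m and z of socket2b in the frame of tray between -0.002 and 0.012 m and z of socket3a in the frame of dish between -0.002 and 0.01 m and x of socket3b in the frame of tray between -0.044 and 0.044 m and y of socket3b in the frame of tray between -0.102 and 0.102 m and z of socket3b in the frame of tray between -0.002 and 0.012 m and x of socket4a in the frame of tray between -0.044 and 0.044 m and y of socket4a in the frame of tray between -0.102 and 0.102 m and z of socket4a in the frame of tray between -0.002 and 0.012 m and z of socket4b in the frame of dish between -0.002 and 0.01 m and value of joint keeper below 0.005 m and angle between gauge's own z axis and vertical below 0.1 rad); the robot touches nothing.
It fails at once if the clampbar is pushed more than 5 cm (distance of clampbar from where it was at the start of the episode above 0.05 m).
It fails at once if the oilcan is pushed more than 5 cm (distance of oilcan from where it was at the start of the episode above 0.05 m).
Of socket1a, socket1b only 1 to 1 are there at a start; the rules pass over those that are not, and their reading is None.
Of socket2a, socket2b only 1 to 1 are there at a start; the rules pass over those that are not, and their reading is None.
Of socket3a, socket3b only 1 to 1 are there at a start; the rules pass over those that are not, and their reading is None.
Of socket4a, socket4b only 1 to 1 are there at a start; the rules pass over those that are not, and their reading is None.
Of socket2a, socket2b, socket3a, socket3b, socket4a, socket4b only 4 to 6 are there at a start; the rules pass over those that are not, and their reading is None.
At some moment in a run one of gauge, tray, dish may be knocked a few centimetres aside while the robot is not near it.
It also fails if it takes over 210 s, if anything falls off the work surface, if the arm or the gripper's body presses on something with over 40 N, if the wrist force passes 120 N, or if a joint passes its speed limit or range.

## Robot

A 6-joint arm with a two-finger parallel gripper is mounted at the origin on the work surface. World frame = base frame: x ahead of the robot, y to its left, z up, the work surface at z = 0. Lengths are in mm, angles in rad, forces in N, time in s.
With the tool pointing down it reaches from about 275 to 1000 mm from the base axis. Payload 8.4 kg.
Tool frame: the origin (TCP) lies at the very end of the fingers, on their centre line; the grasp point (between the pads) lies 19 mm behind it; z points along the fingers, y is the line along which they close (so a half turn about z gives the same grasp; the last joint's range is limited). The gripper opens to 85 mm and grips with 20 to 120 N. Pads are 22 mm wide; open, the fingers measure 114 mm over their backs; the gripper's body (76 mm by 85 mm) begins 54 mm behind the grasp point. The pads swing forward as they close: fully open they stand 13 mm farther back than shut.
Start: joints at [-1.117, 0.353, 1.633, -0, 1.155, -0.002], TCP at [275.112, -561.196, 231.281] pointing down, gripper open.
Joint ranges: [-2.63, 2.63], [-0.92, 2.1], [0.06, 2.66], [-1.3, 4.44], [0, 2.69], [-3.02, 3.02]. Speed limits (rad/s): [2.22, 2.22, 2.79, 3.14, 3.14, 3.14].

## Interface

Orientations are given as [roll, pitch, yaw] about the fixed x, y, z axes, in that order (R = Rz(yaw) Ry(pitch) Rx(roll)).
In Python, from rig import telemetry, imaging, r gives the robot as it stands. The module is installed in compiled form; this text tells all that it offers.
- The arm moves only by the tool step_arm, never from a script. Its argument "moves" is a list of rows, each a list of 3 entries, a list of its own where there are three numbers: the turn, a rotation vector about the tool's x, y, z scaled (see below), then the shift along the tool's x, y, z scaled (see below), then the opening, from -1 (shut) to 1 (fully open). A call has 1 to 8 rows; each row is the pose to reach, as a shift and turn from the pose commanded when the call began, along the tool's axes at that moment; what a row does not reach only later rows make up. The controller multiplies each number of a shift by 200 mm and each number of a turn by 45 degrees. A row lasts 1/10 s, in which the tool goes at most 50 mm and 8.59 degrees, less where a joint would pass 70% of its speed; a pose out of reach is approached as far as the arm can. A call with a number of a shift or a turn outside -1 to 1 is refused whole. A call with a gripper value outside its range is refused whole. The fingers move at their own pace and stop on an object; "squeeze" is the grip in N (left out, the last holds). Time passes only in rows, so rows that repeat a pose let the fingers close. It gives the time, the measured TCP pose, the force, the opening and the grip force at its end, in the units of the state.
- telemetry.sense(): the state, without advancing time (a new reading comes with each control period).
- imaging.grab_frame(name): name is "scene" or "top" or "wrist"; returns the picture (400x640x3 uint8, red, green, blue); there is no depth.
- imaging.calibration(name): a dict with "fx", "fy", "cx", "cy" (pixels), "dist_coeffs" ([k1, k2, p1, p2, k3] as OpenCV has them; the pictures are not rectified), "cam_to_world" (4x4, takes a point from camera to world coordinates). Camera axes: x right, y up, looking along -z (the intrinsics and any distortion apply to the point x, -y, -z); pixel columns grow to the right and rows downward; lengths in mm; the calibration is good to about 2 mm. A picture is of the moment at which its call begins: read the wrist's pose just before it. calibration takes no time and is no camera call; for the wrist camera it gives the pose at the moment of the call.
- r.sign_off(): hands the job in; it is judged then, once.
Trained networks look in the newest picture that a camera, given by its name, has taken for a name from the list of things; names that differ only in an ending like _2 or _b are one class to them, and where a whole thing is asked for, a point or a joint stands for the part that bears it (a point fixed in the world has none). Each returns a list of dicts, best first, with "conf" (0 to 1); they miss things now and then, are a little off and sometimes report something else, mostly with a low value. They report only what shows in the picture. A call takes as long as a camera call. They do not tell look-alikes from the thing itself.
- imaging.recognise(camera, name): "extent" ([left, top, width, height] in pixels, round what is visible of it).
- imaging.mark_of(camera, name): "xy" ([column, row] in pixels: a listed point, or the origin of a listed thing).
The state is a dict: "clock": time; "qpos": joint angles; "qvel": joint speeds; "joint_efforts": joint torques, N m; "eef_pos": TCP position; "tcp_rot": TCP orientation; "contact_force": force on the tool from outside, world axes, zero at the start; "wrist_torque": the same for the moment, N m; "opening": opening from 0.0 (shut) to 1.0 (fully open); "grasp_force": force on a finger pad.
Only numpy, scipy, OpenCV 4.12 (cv2) and the standard library are available. Lean on these libraries where they do the work, as an engineer would, in place of code of your own. Each camera call takes 0.05 s, during which the arm holds its last target. There are 200 camera calls.

## Working session

There is one attempt and no reset: what is moved stays moved. The work goes in short steps, Python scripts to look and compute and a tool call to move; the robot and the scene stay as the last step left them, time stands still between calls to the robot, and variables do not carry over. Pictures are saved under pics/ and viewed, at most 14 in all, crops included, and the job is handed in when it is done.

Besides the shell and the picture viewer there is one more tool, called after ">>>" as a command line: name --argument value ..., lists and objects as JSON in quotes. step_arm: Moves the arm, as the interface text tells. Its arguments: {"type":"object","properties":{"moves":{"type":"array"},"squeeze":{"type":"number"}},"required":["moves"]}

```bash
mkdir -p pics; ls; cat > h.py <<'E'
from rig import telemetry, imaging, r
import numpy as np, cv2
from scipy.spatial.transform import Rotation as R
def cal(n):
    c=imaging.calibration(n); K=np.array([[c['fx'],0,c['cx']],[0,c['fy'],c['cy']],[0,0,1.]])
    return K,np.array(c['dist_coeffs'],float),np.array(c['cam_to_world'],float)
def ray(C,px):
    K,d,T=C
    u=cv2.undistortPoints(np.array([[px]],float),K,d)[0,0]
    v=T[:3,:3]@np.array([u[0],-u[1],-1.]); return T[:3,3],v/np.linalg.norm(v)
def atz(C,px,z):
    o,v=ray(C,px); return o+v*(z-o[2])/v[2]
def tri(rays):
    A=np.zeros((3,3));b=np.zeros(3)
    for o,v in rays:
        P=np.eye(3)-np.outer(v,v);A+=P;b+=P@o
    p=np.linalg.solve(A,b); return p,[float(np.linalg.norm((np.eye(3)-np.outer(v,v))@(p-o))) for o,v in rays]
def proj(C,p):
    K,d,T=C
    q=T[:3,:3].T@(np.array(p,float)-T[:3,3]); q=np.array([q[0],-q[1],-q[2]])
    return cv2.projectPoints(q.reshape(1,1,3),np.zeros(3),np.zeros(3),K,d)[0][0,0]
def grab(n,f=None):
    C=cal(n); im=imaging.grab_frame(n)
    if f: cv2.imwrite('pics/'+f,im[:,:,::-1])
    return C,im
E
python3 - <<'E'
from h import *
np.set_printoptions(precision=1,suppress=True)
s=telemetry.sense(); print(s)
C={}
for n in ['scene','top','wrist']:
    C[n],_=grab(n,n+'0.png'); print(n,C[n][2].round(2).tolist(),C[n][0][0,0])
for k in ['die','die_face','keeper_knob','gauge','gauge_seat','tray','dish','socket2a','clampbar','oilcan']:
    for n in ['scene','top']:
        for m in imaging.mark_of(n,k): print(k,n,np.array(m['xy']),round(m['conf'],2),atz(C[n],m['xy'],0), atz(C[n],m['xy'],28))
E
```

```text
pics
{'clock': 0.0, 'qpos': array([-1.1,  0.4,  1.6, -0. ,  1.2, -0. ]), 'qvel': array([ 0., -0., -0., -0., -0., -0.]), 'joint_efforts': array([ -0. , -60.5, -34.2,  -0. ,   0. ,  -0. ]), 'eef_pos': array([ 274.9, -560.8,  230.6]), 'tcp_rot': array([-3.1,  0. ,  0.5]), 'contact_force': array([-0.2,  0. , -0.5]), 'wrist_torque': array([-0., -0., -0.]), 'grasp_force': 0.0, 'opening': 0.9994060063980421}
scene [[0.28, -0.81, 0.52, 966.99], [0.96, 0.24, -0.14, -108.19], [-0.01, 0.54, 0.84, 819.95], [0.0, 0.0, 0.0, 1.0]] 398.09401810212773
top [[-0.02, 0.98, -0.22, 297.92], [-1.0, -0.02, 0.0, 19.05], [-0.0, 0.22, 0.98, 1064.66], [0.0, 0.0, 0.0, 1.0]] 459.72622969156197
wrist [[0.44, 0.86, 0.26, 340.89], [-0.9, 0.42, 0.12, -528.89], [-0.0, -0.28, 0.96, 373.07], [0.0, 0.0, 0.0, 1.0]] 281.5690533184274
die scene [312.  252.5] 0.76 [585.7 -26.1   0. ] [598.7 -28.9  28. ]
die top [345.6 180.7] 0.75 [594.3 -32.5   0. ] [586.5 -31.1  28. ]
die_face scene [313.3 248.7] 0.58 [577.3 -20.7   0. ] [590.6 -23.7  28. ]
die_face top [346.7 177.2] 0.62 [603.  -35.4   0. ] [595.  -33.9  28. ]
die_face top
[... 881 characters left out ...]
 -52.7   0. ] [439.1 -50.8  28. ]
dish scene [182.8 242.3] 0.65 [ 476.5 -308.7   -0. ] [ 493.2 -301.9   28. ]
dish scene [433.  186.9] 0.56 [498.1 314.3   0. ] [514.1 299.9  28. ]
dish top [463.7 222. ] 0.8 [ 488.5 -311.3    0. ] [ 483.5 -302.6   28. ]
socket2a top [325.6 175.6] 0.23 [607.8  15.4   0. ] [599.6  15.5  28. ]
clampbar scene [208.1 329.7] 0.69 [ 695.1 -279.2    0. ] [ 704.4 -273.4   28. ]
clampbar top [441.1 139.6] 0.61 [ 696.6 -272.2    0. ] [ 686.1 -264.5   28. ]
oilcan scene [459.3 261.6] 0.94 [702.7 285.3   0. ] [711.7 271.8  28. ]
oilcan top [212.5 138.3] 0.76 [709.1 294.2   0. ] [698.3 287.   28. ]
oilcan top [463.  224.8] 0.47 [ 481.8 -309.1    0. ] [ 477.  -300.4   28. ]
```

View pics/scene0.png

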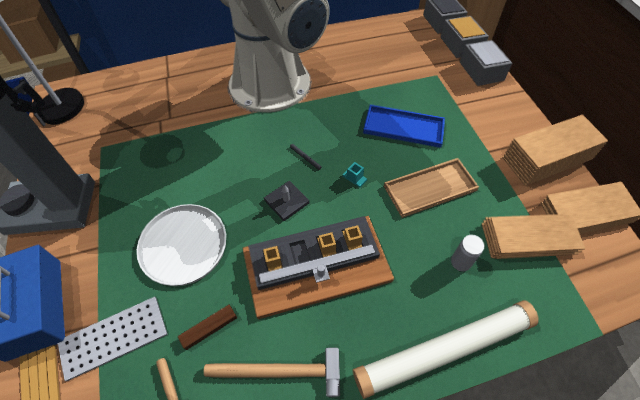

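View pics/top0.png

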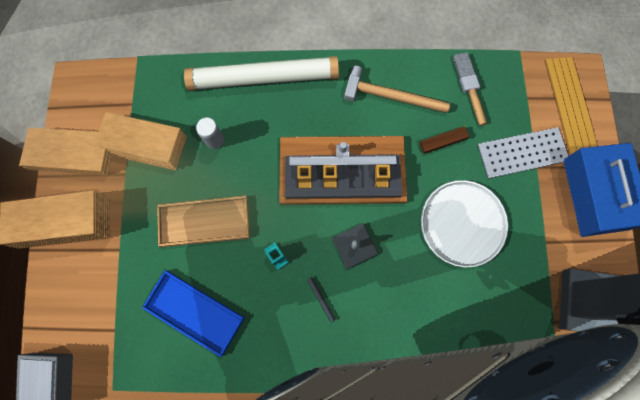

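```bash
cat >> h.py <<'E'
np.set_printoptions(precision=2,suppress=True)
def go(p,yaw=None,s=None):
    """units for step_arm to get to TCP p (mm), tool-down yaw"""
    s=s or telemetry.sense(); R0=R.from_euler('xyz',s['tcp_rot'])
    sh=R0.inv().apply(np.array(p,float)-s['eef_pos'])/200
    t=np.zeros(3)
    if yaw is not None: t=(R0.inv()*R.from_euler('xyz',[np.pi,0,yaw])).as_rotvec()/(np.pi/4)
    print('at',s['eef_pos'].round(1),'yaw',round(s['tcp_rot'][2],3),'turn',t.round(4).tolist(),'shift',sh.round(4).tolist(),'| t',round(s['clock'],1))
E
python3 - <<'E'
from h import *
C={n:cal(n) for n in ['scene','top']}
P={'die':[(312,252.5),(345.6,180.7)],'face':[(313.3,248.7),(346.7,177.2)],'knob':[(319.8,265.8),(341.4,142)],'gauge':[(286.4,205.9),(354.2,244.6)],'seat':[(283.9,195.5),(355.5,243.5)],'tray':[(431.3,189.7),(203.1,219.9)],'dish':[(182.8,242.3),(463.7,222)]}
for k,(a,b) in P.items(): print(k,*tri([ray(C['scene'],a),ray(C['top'],b)]))
go([570,-30,330],0.0)
E
```

```text
die [591.19 -29.61  12.79] [2.3028694435703434, 2.3028694435703816]
face [593.59 -29.03  36.11] [4.588032545841583, 4.588032545841556]
knob [659.64 -24.49  88.16] [3.4121343888599807, 3.4121343888599576]
gauge [440.97 -50.55 -11.38] [1.1876331154679354, 1.1876331154679476]
seat [437.69 -51.59  30.87] [1.9086077863999742, 1.9086077863999638]
tray [503.74 308.1   -1.84] [0.5887781716638855, 0.588778171663936]
dish [ 485.73 -305.63   15.75] [0.7611092820441459, 0.7611092820442793]
at [ 275.1 -561.2  231.3] yaw 0.456 turn [0.0, -0.0, 0.5803] shift [2.493, -1.7359, -0.4936] | t 1.1
```

>>> step_arm --moves '[[[0,0,0.58],[0.97,-0.68,-0.49],1],[[0,0,0.58],[0.97,-0.68,-0.49],1],[[0,0,0.58],[0.97,-0.68,-0.49],1],[[0,0,0.58],[0.97,-0.68,-0.49],1],[[0,0,0.58],[0.97,-0.68,-0.49],1],[[0,0,0.58],[0.97,-0.68,-0.49],1]]'

```text
clock: 1.75
eef_pos: [391.9, -350.7, 332.0]
tcp_rot: [3.14, -0.004, 0.003]
contact_force: [-1.4, -0.3, -0.1]
opening: 1.003
grasp_force: 0.0
```

```bash
python3 - <<'E'
from h import *
go([570,-30,330],0.0)
E
```

```text
at [ 391.9 -350.7  332. ] yaw 0.003 turn [0.0017, -0.0047, 0.0044] shift [0.896, -1.6007, 0.011] | t 1.8
```

>>> step_arm --moves '[[[0,0,0],[0.6,-0.9,0],1],[[0,0,0],[0.6,-0.9,0],1],[[0,0,0],[0.6,-0.9,0],1],[[0,0,0],[0.6,-0.9,0],1],[[0,0,0],[0.6,-0.9,0],1]]'

```text
clock: 2.25
eef_pos: [511.1, -170.8, 329.0]
tcp_rot: [-3.141, -0.0, 0.003]
contact_force: [-0.4, -0.5, 0.5]
opening: 0.996
grasp_force: 0.0
```

>>> step_arm --moves '[[[0,0,0],[0.0,-0.7,0],1],[[0,0,0],[0.0,-0.7,0],1],[[0,0,0],[0.0,-0.7,0],1],[[0,0,0],[0.0,-0.7,0],1],[[0,0,0],[0.0,-0.7,0],1]]'

```text
clock: 2.75
eef_pos: [509.3, -33.8, 329.1]
tcp_rot: [3.141, 0.0, 0.002]
contact_force: [-0.1, -0.1, -0.0]
opening: 1.004
grasp_force: 0.0
```

```bash
python3 - <<'E'
from h import *
C,im=grab('wrist','w1.png'); print(telemetry.sense()['eef_pos'],C[2][:3,3])
for k in ['die_face','keeper_knob','gauge','gauge_seat','socket2a','oilcan']:
    for m in imaging.mark_of('wrist',k): print(k,np.array(m['xy']),round(m['conf'],2),'z0',atz(C,m['xy'],0)[:2],'28',atz(C,m['xy'],28)[:2],'77',atz(C,m['xy'],77.5)[:2])
for m in imaging.recognise('wrist','socket2a'): print(m)
E
```

```text
[509.35 -34.52 329.15] [582.6  -33.23 471.55]
die_face [312.4 108.5] 0.65 z0 [600.85 -26.15] 28 [599.76 -26.57] 77 [597.85 -27.31]
keeper_knob [310.6  59.4] 0.89 z0 [671.38 -23.78] 28 [666.11 -24.34] 77 [656.79 -25.34]
gauge [325.7 205.6] 0.79 z0 [439.82 -48.58] 28 [448.3  -47.67] 77 [463.29 -46.06]
gauge [312.1 109.6] 0.25 z0 [599.19 -25.66] 28 [598.2  -26.11] 77 [596.46 -26.9 ]
gauge_seat [322.4 210.6] 0.92 z0 [430.64 -42.85] 28 [439.66 -42.28] 77 [455.61 -41.27]
oilcan [96.7 33. ] 0.86 z0 [706.79 292.35] 28 [699.41 273.02] 77 [686.38 238.84]
```

View pics/w1.png

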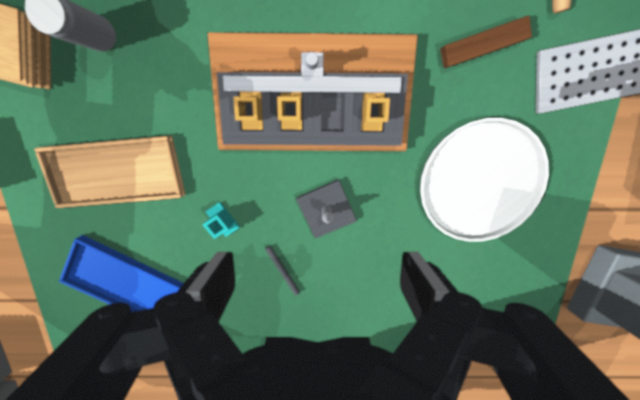

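>>> step_arm --moves '[[[0,0,0],[0.0,-0.03,0.6],1],[[0,0,0],[0.0,-0.03,0.6],1],[[0,0,0],[0.0,-0.03,0.6],1],[[0,0,0],[0.0,-0.03,0.6],1],[[0,0,0],[0.0,-0.03,0.6],1]]'

```text
clock: 3.65
eef_pos: [509.8, -27.9, 209.9]
tcp_rot: [3.142, -0.0, 0.0]
contact_force: [0.0, -0.3, -0.3]
opening: 1.0
grasp_force: 0.0
```

```bash
python3 - <<'E'
from h import *
import pickle
C,im=grab('wrist','w2.png'); pickle.dump((C,im),open('w2.pkl','wb'));print(telemetry.sense()['eef_pos'],C[2][:3,3])
for k in ['die_face','keeper_knob','gauge_seat','gauge','socket2a']:
    for m in imaging.mark_of('wrist',k): print(k,np.array(m['xy']),round(m['conf'],2),'z0',atz(C,m['xy'],0)[:2],'28',atz(C,m['xy'],28)[:2],'77',atz(C,m['xy'],77.5)[:2])
for m in imaging.recognise('wrist','socket2a'): print(m)
c=im[0:200,150:490]; cv2.imwrite('pics/w2c.png',cv2.resize(c,(800,470),interpolation=cv2.INTER_CUBIC)[:,:,::-1])
E
```

```text
[510.45 -27.93 210.73] [583.06 -27.62 352.38]
die_face [317.4 106.8] 0.91 z0 [598.76 -28.03] 28 [597.51 -28.  ] 77 [595.3  -27.94]
keeper_knob [315.5  31. ] 0.71 z0 [677.96 -26.11] 28 [670.42 -26.23] 77 [657.09 -26.44]
gauge_seat [335.1 240.5] 0.62 z0 [426.99 -51.68] 28 [439.39 -49.77] 77 [461.32 -46.39]
gauge [333. 232.] 0.57 z0 [439.4  -48.66] 28 [450.81 -46.99] 77 [470.99 -44.03]
```

View pics/w2c.png

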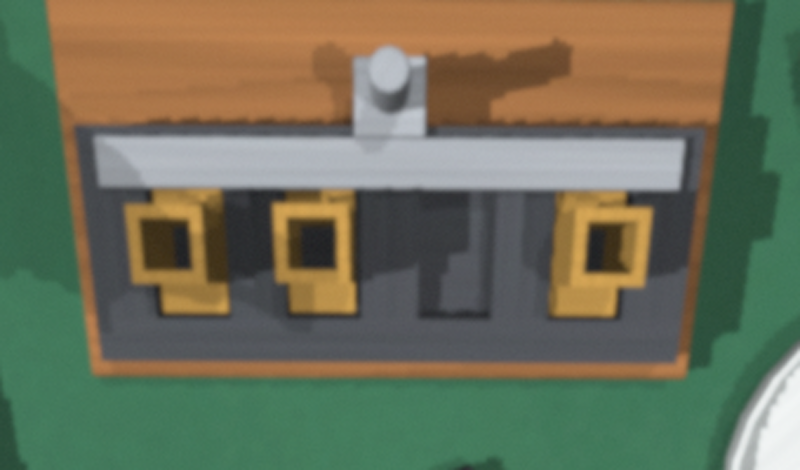

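```bash
python3 - <<'E'
from h import *
import pickle
C,im=pickle.load(open('w2.pkl','rb'))
f=lambda x,y:(150+(x+.5)/(800/340)-.5,(y+.5)/2.35-.5)
for n,p,z in [('knob',(388,64),77.5),('pl',(97,375),18),('pr',(686,377),18),('t1',(165,244),78),('t2',(312.5,243.5),78),('t4',(612.5,247),78),('t1',(165,244),70),('t2',(312.5,243.5),70),('t4',(612.5,247),70)]:
    print(n,z,atz(C,f(*p),z))
E
```

```text
knob 77.5 [660.16 -25.69  77.5 ]
pl 18 [539.59 121.69  18.  ]
pr 18 [ 537.85 -174.55   18.  ]
t1 78 [598.33  61.72  78.  ]
t2 78 [598.38   4.1   78.  ]
t4 78 [ 596.8 -113.2   78. ]
t1 70 [598.78  64.32  70.  ]
t2 70 [598.82   5.02  70.  ]
t4 70 [ 597.2  -115.69   70.  ]
```

>>> step_arm --moves '[[[0,0,0],[0.745,-0.01,0.4],0.4],[[0,0,0],[0.745,-0.01,0.4],0.4],[[0,0,0],[0.745,-0.01,0.4],0.4],[[0,0,0],[0.745,-0.01,0.4],0.4],[[0,0,0],[0.745,-0.01,0.79],0.4],[[0,0,0],[0.745,-0.01,0.79],0.4],[[0,0,0],[0.745,-0.01,0.79],0.4]]'

```text
clock: 4.7
eef_pos: [655.3, -25.5, 47.2]
tcp_rot: [-3.141, 0.007, 0.0]
contact_force: [-0.1, 0.2, -0.4]
opening: 0.697
grasp_force: 0.0
```

>>> step_arm --moves '[[[0,0,0],[0,0,0],-1],[[0,0,0],[0,0,0],-1],[[0,0,0],[0,0,0],-1],[[0,0,0],[0,0,0],-1],[[0,0,0],[0,0,0],-1],[[0,0,0],[0,0,0],-1]]' --squeeze 30

```text
clock: 5.3
eef_pos: [659.8, -26.0, 53.6]
tcp_rot: [3.141, -0.004, 0.0]
contact_force: [-1.0, -1.9, 7.2]
opening: 0.176
grasp_force: 29.6
```

>>> step_arm --moves '[[[0,0,0],[0.05,0,-0.01],-1],[[0,0,0],[0.1,0,-0.01],-1],[[0,0,0],[0.14,0,-0.01],-1],[[0,0,0],[0.14,0,-0.01],-1],[[0,0,0],[0.14,0,-0.01],-1],[[0,0,0],[0.14,0,-0.01],-1]]'

```text
clock: 5.9
eef_pos: [687.7, -26.1, 53.7]
tcp_rot: [3.141, -0.002, 0.0]
contact_force: [1.1, -4.4, -0.7]
opening: 0.175
grasp_force: 30.5
```

>>> step_arm --moves '[[[0,0,0],[0,0,0],0.4],[[0,0,0],[0,0,0],0.4],[[0,0,0],[0,0,0],0.4],[[0,0,0],[0,0,-0.5],0.4],[[0,0,0],[0,0,-0.7],0.2],[[0,0,0],[0,0,-0.7],0.2],[[0,0,0],[0,0,-0.7],0.2]]'

```text
clock: 6.6
eef_pos: [690.1, -25.4, 200.5]
tcp_rot: [3.142, -0.011, 0.0]
contact_force: [0.6, -0.7, 0.2]
opening: 0.6
grasp_force: 0.0
```

```bash
python3 - <<'E'
from h import *
go([596,-26,190],0.0)
E
```

```text
at [690.1 -25.4 200.5] yaw 0.0 turn [0.0001, -0.0137, 0.0005] shift [-0.4708, 0.0028, 0.0472] | t 6.6
```

>>> step_arm --moves '[[[0,0,0],[-0.9,0,-0.05],0.2],[[0,0,0],[-0.9,0,-0.05],0.2],[[0,0,0],[-0.9,0,-0.05],0.2],[[0,0,0],[-0.9,0,-0.05],0.2],[[0,0,0],[-0.9,0,-0.05],0.2],[[0,0,0],[-0.9,0,-0.05],0.2]]'

```text
clock: 7.2
eef_pos: [506.5, -25.5, 203.5]
tcp_rot: [-3.141, -0.001, 0.0]
contact_force: [0.2, 0.3, 0.5]
opening: 0.599
grasp_force: 0.0
```

```bash
python3 - <<'E'
from h import *
import pickle
C,im=grab('wrist','w3.png'); pickle.dump((C,im),open('w3.pkl','wb'));print(telemetry.sense()['eef_pos'],C[2][:3,3])
for k in ['keeper_knob','gauge_seat','gauge','socket2a']:
    for m in imaging.mark_of('wrist',k): print(k,np.array(m['xy']),round(m['conf'],2),'z0',atz(C,m['xy'],0)[:2],'28',atz(C,m['xy'],28)[:2],'77',atz(C,m['xy'],77.5)[:2])
a=im[0:160,150:490]; b=im[160:330,250:400]
A=cv2.resize(a,None,fx=2.35,fy=2.35,interpolation=cv2.INTER_CUBIC);B=cv2.resize(b,None,fx=4,fy=4,interpolation=cv2.INTER_CUBIC)
cv2.imwrite('pics/w3a.png',A[:,:,::-1]);cv2.imwrite('pics/w3b.png',B[:,:600,::-1][:600])
E
```

```text
[507.31 -25.54 203.49] [579.59 -25.21 346.02]
keeper_knob [ 55.6 185.9] 0.32 z0 [501.93 303.83] 28 [508.22 277.2 ] 77 [519.33 230.13]
gauge_seat [335.3 238.3] 0.92 z0 [429.88 -49.01] 28 [442.   -47.08] 77 [463.42 -43.68]
gauge [335.7 232.6] 0.94 z0 [438.03 -49.4 ] 28 [449.48 -47.45] 77 [469.73 -43.99]
socket2a [232.5 101.6] 0.73 z0 [601.22  72.68] 28 [599.47  64.76] 77 [596.37  50.75]
```

View pics/w3.png

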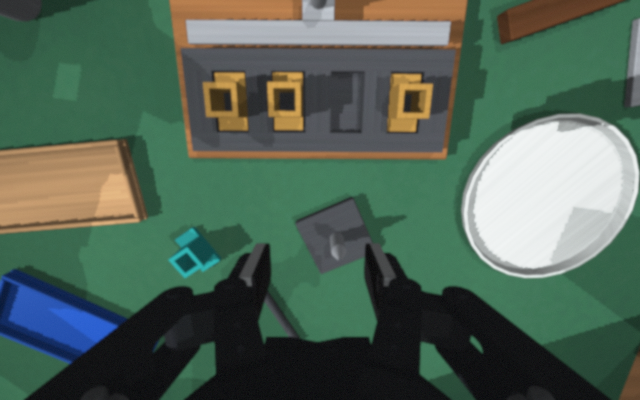

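```bash
python3 - <<'E'
from h import *
import pickle
C,im=pickle.load(open('w3.pkl','rb'))
hsv=cv2.cvtColor(im,cv2.COLOR_RGB2HSV)
# gauge base: low saturation in ROI
m=((hsv[:,:,1]<90)&(hsv[:,:,2]<150)).astype(np.uint8); roi=np.zeros_like(m); roi[192:282,285:362]=1
k=m*roi; n,l,st,ce=cv2.connectedComponentsWithStats(k); i=1+st[1:,4].argmax(); print(st[i],ce[i])
pts=np.argwhere(l==i)[:,::-1].astype(np.float32)
print(cv2.boxPoints(cv2.minAreaRect(pts)))
cs=[(297,222.5),(352,199),(373,250),(318,272.5)]
W=np.array([atz(C,p,14) for p in cs]);print(W,W.mean(0),[np.linalg.norm(W[i]-W[i-1]) for i in range(4)])
# brass
b=((hsv[:,:,0]>15)&(hsv[:,:,0]<30)&(hsv[:,:,1]>150)&(hsv[:,:,2]>60)).astype(np.uint8);b[:60]=0;b[140:]=0
n,l,st,ce=cv2.connectedComponentsWithStats(b)
for i in range(1,n):
    if st[i,4]>50: print(st[i])
E
```

```text
[ 295  197   67   77 3462] [332.91 234.73]
[[293.53 220.91]
 [352.91 195.47]
 [376.86 251.34]
 [317.48 276.79]]
[[457.48   0.32  14.  ]
 [487.88 -67.63  14.  ]
 [419.49 -97.01  14.  ]
 [386.99 -25.91  14.  ]] [437.96 -47.56  14.  ] [np.float64(75.20454409443587), np.float64(74.44765291856255), np.float64(74.4390091827535), np.float64(78.16661804363848)]
[ 268   73   35   56 1226]
[ 205   74   42   55 1378]
[ 389   75   42   56 1491]
```

View pics/w3b.png

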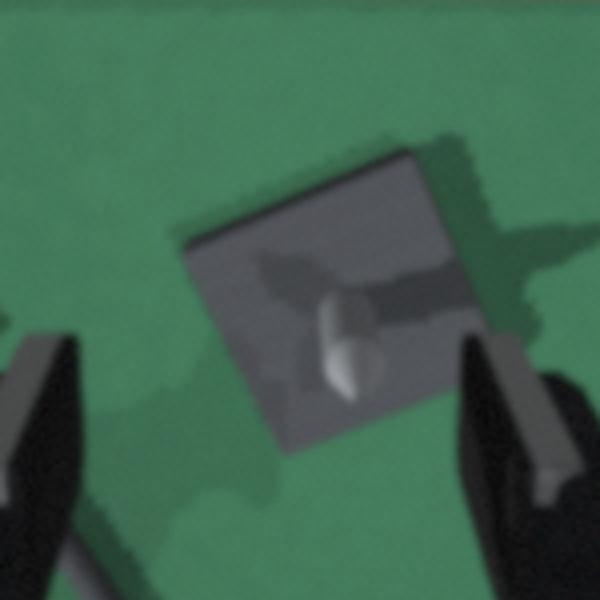

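```bash
python3 - <<'E'
from h import *
import pickle
C,im=pickle.load(open('w3.pkl','rb'))
f=lambda x,y:(250+(x+.5)/4-.5,160+(y+.5)/4-.5)
for p,z in [((187,250),14),((412,158),14),((290,453),14),((351,305),14),((351,396),72)]: print(p,atz(C,f(*p),z))
W=[atz(C,f(*p),14) for p in [(187,250),(412,158),(290,453)]]; print((W[1]+W[2])/2,np.linalg.norm(W[0]-W[1]),np.linalg.norm(W[0]-W[2]))
go([599,64.5,90],0.0)
E
```

```text
(187, 250) [457.98   1.09  14.  ]
(412, 158) [487.72 -68.4   14.  ]
(290, 453) [386.42 -31.38  14.  ]
(351, 305) [439.27 -50.63  14.  ]
(351, 396) [437.37 -46.67  72.  ]
[437.07 -49.89  14.  ] 75.59472227126055 78.57583592328594
at [507.2 -25.6 203. ] yaw 0.0 turn [-0.0001, 0.0001, 0.0005] shift [0.4591, -0.4504, 0.5649] | t 7.5
```

>>> step_arm --moves '[[[0,0,0],[0.459,-0.449,0.4],0.2],[[0,0,0],[0.459,-0.449,0.4],0.2],[[0,0,0],[0.459,-0.449,0.4],0.2],[[0,0,0],[0.459,-0.449,0.4],0.2],[[0,0,0],[0.459,-0.449,0.6],0.2],[[0,0,0],[0.459,-0.449,0.81],0.2],[[0,0,0],[0.459,-0.449,0.81],0.2],[[0,0,0],[0.459,-0.449,0.81],0.2]]'

```text
clock: 8.25
eef_pos: [597.7, 63.9, 40.7]
tcp_rot: [3.141, 0.002, 0.0]
contact_force: [-0.5, -0.2, 0.1]
opening: 0.601
grasp_force: 0.0
```

>>> step_arm --moves '[[[0,0,0],[0,0,0],-0.5],[[0,0,0],[0,0,0],-0.5],[[0,0,0],[0,0,0],-0.5],[[0,0,0],[0,0,0],-0.5],[[0,0,0],[0,0,0],-0.5],[[0,0,0],[0,0,0],-0.5]]' --squeeze 35

```text
clock: 8.85
eef_pos: [598.9, 64.1, 42.6]
tcp_rot: [-3.141, -0.002, 0.0]
contact_force: [-1.4, -0.7, 6.7]
opening: 0.346
grasp_force: 36.1
```

>>> step_arm --moves '[[[0,0,0],[0,0,-0.1],-0.5],[[0,0,0],[0,0,-0.2],-0.5],[[0,0,0],[0,0,-0.4],-0.5],[[0,0,0],[0,0,-0.6],-0.5],[[0,0,0],[0,0,-0.6],-0.5],[[0,0,0],[0,0,-0.6],-0.5]]'

```text
clock: 9.45
eef_pos: [598.5, 64.2, 162.5]
tcp_rot: [-3.141, -0.002, 0.0]
contact_force: [-0.4, 0.6, -1.5]
opening: 0.345
grasp_force: 35.2
```

```bash
python3 - <<'E'
from h import *
go([436.5,-49,160],0.0)
C,im=grab('wrist','w4.png')
cv2.imwrite('pics/w4c.png',cv2.resize(im[150:400,200:440],(600,625))[:600,:,::-1])
E
```

```text
at [598.5  64.2 162.5] yaw 0.0 turn [-0.0003, -0.0029, 0.0003] shift [-0.8103, 0.5658, 0.0103] | t 9.4
```

>>> step_arm --moves '[[[0,0,0],[-0.805,0.566,0.01],-0.5],[[0,0,0],[-0.805,0.566,0.01],-0.5],[[0,0,0],[-0.805,0.566,0.01],-0.5],[[0,0,0],[-0.805,0.566,0.01],-0.5],[[0,0,0],[-0.805,0.566,0.1],-0.5],[[0,0,0],[-0.805,0.566,0.2],-0.5],[[0,0,0],[-0.805,0.566,0.28],-0.5],[[0,0,0],[-0.805,0.566,0.28],-0.5]]'

```text
clock: 10.3
eef_pos: [434.4, -48.9, 102.6]
tcp_rot: [-3.141, 0.006, 0.0]
contact_force: [0.4, -0.3, -1.6]
opening: 0.347
grasp_force: 35.2
```

```bash
python3 - <<'E'
from h import *
C,im=grab('wrist','w5.png'); s=telemetry.sense(); print(s['eef_pos'],s['contact_force'])
for k in ['socket2a','gauge_seat','gauge']:
    for m in imaging.mark_of('wrist',k): print(k,np.array(m['xy']),round(m['conf'],2),atz(C,m['xy'],14)[:2],atz(C,m['xy'],0)[:2],atz(C,m['xy'],s['eef_pos'][2]-14.6)[:2])
cv2.imwrite('pics/w5c.png',cv2.resize(im[140:340,200:440],(720,600),interpolation=cv2.INTER_CUBIC)[:,:,::-1])
E
```

```text
[435.32 -48.9  103.69] [ 0.44 -0.1  -0.72]
gauge_seat [273.5 208. ] 0.78 [435.14 -10.86] [430.68  -8.57] [459.03 -23.18]
gauge [276.8 199.6] 0.58 [442.64 -14.03] [438.64 -11.92] [464.09 -25.31]
```

View pics/w5c.png

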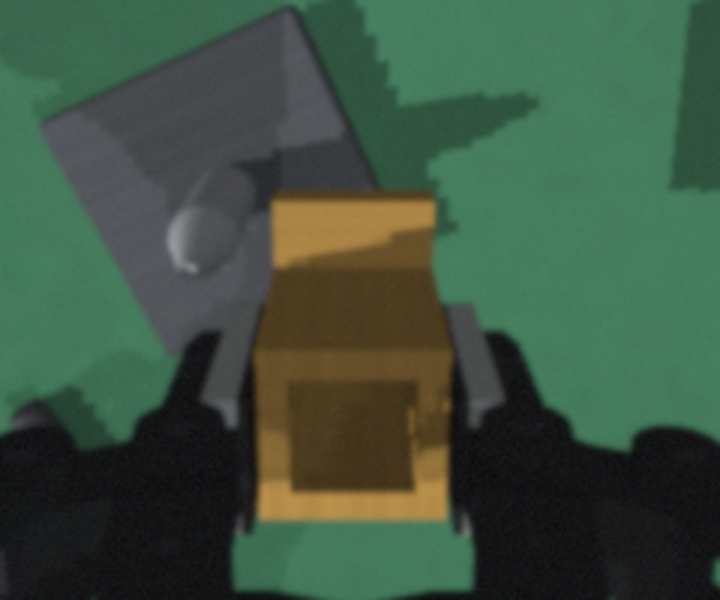

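```bash
python3 - <<'E'
from h import *
C=cal('wrist')
f=lambda x,y:(200+(x+.5)/3-.5,140+(y+.5)/3-.5)
for p,z in [((42,127),14),((291,13),14),((170,356),14),((190,266),72),((218,188),14)]: print(p,atz(C,f(*p),z))
a,b=atz(C,f(291,13),14),atz(C,f(170,356),14); print((a+b)/2,np.linalg.norm(a-b))
go([437,-12,103.7],0.0)
imaging.grab_frame('top'); T=cal('top')
for k in ['gauge','gauge_seat']:
    for m in imaging.mark_of('top',k): print(k,m,atz(T,m['xy'],0),atz(T,m['xy'],14))
for z in (28,70): print(z,[atz(C,f(354,y),z) for y in (435,)])
E
```

```text
(42, 127) [460.85  39.    14.  ]
(291, 13) [492.28 -32.    14.  ]
(170, 356) [389.27   7.41  14.  ]
(190, 266) [441.53 -12.36  72.  ]
(218, 188) [442.82  -9.83  14.  ]
[440.77 -12.29  14.  ] 110.29220246826247
at [437.3 -49.  105.5] yaw 0.0 turn [-0.0, 0.0001, 0.0005] shift [-0.0014, -0.1851, 0.009] | t 10.5
gauge {'xy': [339.9, 245.1], 'conf': 0.62} [439.04 -15.3    0.  ] [437.18 -14.85  14.  ]
gauge_seat {'xy': [340.7, 246.8], 'conf': 0.48} [435.03 -17.07   0.  ] [433.22 -16.6   14.  ]
gauge_seat {'xy': [380.8, 178.4], 'conf': 0.45} [ 598.77 -117.5     0.  ] [ 594.81 -115.7    14.  ]
28 [array([370.47, -48.9 ,  28.  ])]
70 [array([397.23, -48.86,  70.  ])]
```

>>> step_arm --moves '[[[0,0,0],[0.009,-0.184,0],-0.5],[[0,0,0],[0.009,-0.184,0],-0.5],[[0,0,0],[0.009,-0.184,0],-0.5],[[0,0,0],[0.009,-0.184,0.06],-0.5],[[0,0,0],[0.009,-0.184,0.1],-0.5],[[0,0,0],[0.009,-0.184,0.13],-0.5],[[0,0,0],[0.009,-0.184,0.13],-0.5],[[0,0,0],[0.009,-0.184,0.13],-0.5]]'

```text
clock: 11.45
eef_pos: [438.7, -12.5, 78.9]
tcp_rot: [-3.142, 0.001, -0.0]
contact_force: [-0.1, -0.2, -1.4]
opening: 0.346
grasp_force: 35.5
```

```bash
python3 - <<'E'
from h import *
C,im=grab('wrist','w6.png'); s=telemetry.sense(); print(s['eef_pos'],s['contact_force'],s['wrist_torque'])
cv2.imwrite('pics/w6c.png',cv2.resize(im[140:340,200:440],(720,600),interpolation=cv2.INTER_CUBIC)[:,:,::-1])
import pickle; pickle.dump(C,open('w6.pkl','wb'))
E
```

```text
[438.98 -12.47  79.2 ] [ 0.62 -0.05 -1.88] [ 0.01 -0.01  0.02]
```

View pics/w6c.png

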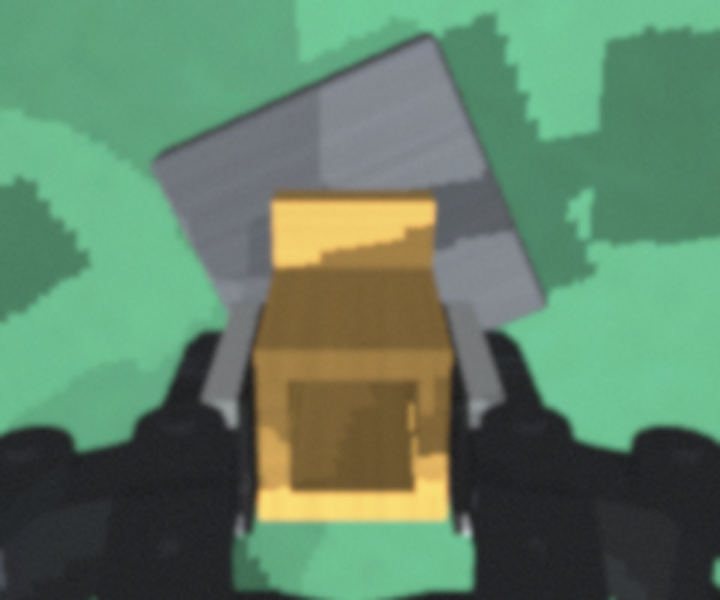

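```bash
python3 - <<'E'
from h import *
import pickle
C=pickle.load(open('w6.pkl','rb'))
f=lambda x,y:(200+(x+.5)/3-.5,140+(y+.5)/3-.5)
L,B,Rr=[atz(C,f(*p),14) for p in [(156,161),(432,38),(545,303)]]; print(L,B,Rr,(L+Rr)/2,np.linalg.norm(L-Rr),np.linalg.norm(L-B),np.linalg.norm(Rr-B))
zt=79.2-14.6+42
q=np.array([atz(C,f(*p),zt) for p in [(253,348),(452,348),(449,521),(257,521)]]); print(q,q.mean(0))
go([439,-12.4,60])
E
```

```text
[459.07  37.62  14.  ] [489.69 -31.51  14.  ] [419.78 -63.3   14.  ] [439.42 -12.84  14.  ] 108.3020175232955 75.60952536880569 76.80436168739023
[[453.82   2.82 106.6 ]
 [453.74 -27.01 106.6 ]
 [423.16 -27.47 106.6 ]
 [423.24   3.28 106.6 ]] [438.49 -12.1  106.6 ]
at [439.  -12.5  79.2] yaw -0.0 turn [0.0, 0.0, 0.0] shift [0.0001, -0.0003, 0.096] | t 11.5
```

>>> step_arm --moves '[[[0,0,0],[0.003,0.001,0.02],-0.5],[[0,0,0],[0.003,0.001,0.04],-0.5],[[0,0,0],[0.003,0.001,0.05],-0.5],[[0,0,0],[0.003,0.001,0.055],-0.5],[[0,0,0],[0.003,0.001,0.06],-0.5],[[0,0,0],[0.003,0.001,0.06],-0.5]]'

```text
clock: 12.1
eef_pos: [439.5, -12.5, 67.2]
tcp_rot: [-3.142, 0.0, 0.0]
contact_force: [-0.3, 0.3, -1.2]
opening: 0.345
grasp_force: 35.5
```

>>> step_arm --moves '[[[0,0,0],[0,0,0.04],-0.5],[[0,0,0],[0,0,0.08],-0.5],[[0,0,0],[0,0,0.12],-0.5],[[0,0,0],[0,0,0.15],-0.5],[[0,0,0],[0,0,0.17],-0.5],[[0,0,0],[0,0,0.18],-0.5],[[0,0,0],[0,0,0.18],-0.5],[[0,0,0],[0,0,0.18],-0.5]]'

```text
clock: 12.9
eef_pos: [439.6, -12.5, 31.4]
tcp_rot: [3.142, -0.0, 0.0]
contact_force: [0.0, -0.5, -2.0]
opening: 0.346
grasp_force: 35.6
```

>>> step_arm --moves '[[[0,0,0],[0,0,0.008],-0.5],[[0,0,0],[0,0,0.016],-0.5],[[0,0,0],[0,0,0.016],-0.5],[[0,0,0],[0,0,0.016],-0.5]]'

```text
clock: 13.3
eef_pos: [439.8, -12.5, 28.6]
tcp_rot: [3.142, -0.001, 0.0]
contact_force: [-2.3, -0.8, 8.3]
opening: 0.348
grasp_force: 36.7
```

>>> step_arm --moves '[[[0,0,0],[0,0,-0.15],-0.5],[[0,0,0],[0,0,-0.35],-0.5],[[0,0,0],[0,0,-0.6],-0.5],[[0,0,0],[0,0,-0.6],-0.5],[[0,0,0],[0,0,-0.6],-0.5]]'

```text
clock: 13.8
eef_pos: [440.3, -12.5, 149.1]
tcp_rot: [3.141, -0.003, 0.0]
contact_force: [-0.9, 0.3, -1.3]
opening: 0.347
grasp_force: 35.6
```

```bash
python3 - <<'E'
from h import *
C=cal('top'); im=imaging.grab_frame('top'); cv2.imwrite('pics/top1.png',im[:,:,::-1])
for k in ['tray','dish','gauge']:
    for m in imaging.mark_of('top',k): print(k,np.array(m['xy']),round(m['conf'],2),atz(C,m['xy'],0))
x,y=150,180
c=im[180:260,145:265]; cv2.imwrite('pics/trayc.png',cv2.resize(c,None,fx=5,fy=5,interpolation=cv2.INTER_CUBIC)[:,:,::-1])
go([504,308,150])
E
```

```text
tray [196.9 313.9] 0.69 [284.54 315.06   0.  ]
tray [205.2 223.9] 0.67 [493.86 302.72   0.  ]
tray [463.8 221.1] 0.65 [ 490.7  -311.73    0.  ]
dish [462.1 224.7] 0.73 [ 482.09 -306.91    0.  ]
gauge [338.2 246.4] 0.87 [436.06 -11.28   0.  ]
gauge [464.3 222.6] 0.47 [ 487.05 -312.66    0.  ]
at [438.4 -12.4 146.6] yaw 0.0 turn [0.0, 0.0, 0.0] shift [0.3286, -1.6021, -0.0177] | t 14.0
```

View pics/trayc.png

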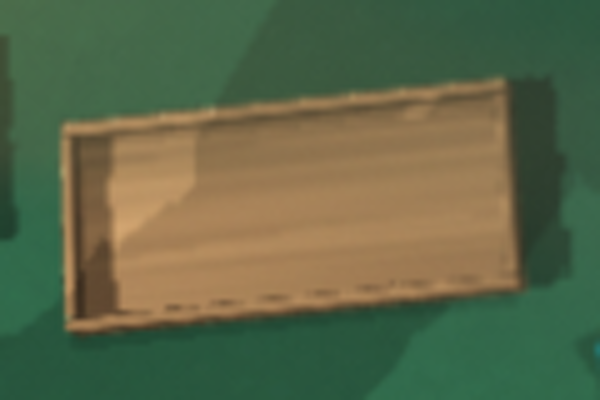

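```bash
python3 - <<'E'
from h import *
C=cal('top')
f=lambda x,y:(145+(x+.5)/5-.5,180+(y+.5)/5-.5)
W=np.array([atz(C,f(*p),18) for p in [(63,124),(505,80),(522,289),(69,331)]]);print(W,W.mean(0),[np.linalg.norm(W[i]-W[i-1]) for i in range(4)])
d=W[0]+W[3]-W[1]-W[2]; yaw=np.arctan2(-d[0],d[1]); c=W.mean(0)[:2]; print('yaw',yaw)
for y in (55,0,-55):
    print(y,c+np.array([-np.sin(yaw),np.cos(yaw)])*y)
p=c+np.array([-np.sin(yaw),np.cos(yaw)])*55
go([p[0],p[1],80],yaw)
E
```

```text
[[539.01 416.17  18.  ]
 [556.88 204.36  18.  ]
 [457.53 194.31  18.  ]
 [440.11 407.12  18.  ]] [498.38 305.49  18.  ] [np.float64(99.3088001570478), np.float64(212.5585401078528), np.float64(99.86429717213159), np.float64(213.52442687275115)]
yaw 0.08291451046550004
55 [493.83 360.3 ]
0 [498.38 305.49]
-55 [502.94 250.68]
at [438.4 -12.4 146.6] yaw 0.0 turn [-0.0003, 0.0038, -0.1052] shift [0.2789, -1.8636, 0.3324] | t 14.0
```

>>> step_arm --moves '[[[0,0,0],[0.279,-0.95,0],-0.5],[[0,0,0],[0.279,-0.95,0],-0.5],[[0,0,0],[0.279,-0.95,0],-0.5],[[0,0,0],[0.279,-0.95,0],-0.5],[[0,0,0],[0.279,-0.95,0],-0.5]]'

```text
clock: 14.5
eef_pos: [496.6, 182.3, 146.8]
tcp_rot: [-3.14, -0.0, 0.004]
contact_force: [0.2, -0.3, -2.5]
opening: 0.343
grasp_force: 35.8
```

>>> step_arm --moves '[[[0,0,-0.105],[0,-0.9,0],-0.5],[[0,0,-0.105],[0,-0.9,0],-0.5],[[0,0,-0.105],[0,-0.9,0],-0.5],[[0,0,-0.105],[0,-0.9,0.2],-0.5],[[0,0,-0.105],[0,-0.9,0.4],-0.5],[[0,0,-0.105],[0,-0.9,0.55],-0.5],[[0,0,-0.105],[0,-0.9,0.55],-0.5],[[0,0,-0.105],[0,-0.9,0.55],-0.5]]'

```text
clock: 15.3
eef_pos: [494.7, 356.7, 37.2]
tcp_rot: [3.14, 0.002, 0.082]
contact_force: [0.1, -0.6, 0.7]
opening: 0.345
grasp_force: 35.8
```

```bash
python3 - <<'E'
from h import *
C,im=grab('wrist','w7.png')
go([494,358,21.5],0.083)
E
```

```text
at [495.6 357.4  38.5] yaw 0.082 turn [0.0001, 0.0001, -0.0009] shift [-0.0079, -0.0039, 0.0852] | t 15.3
```

View pics/w7.png

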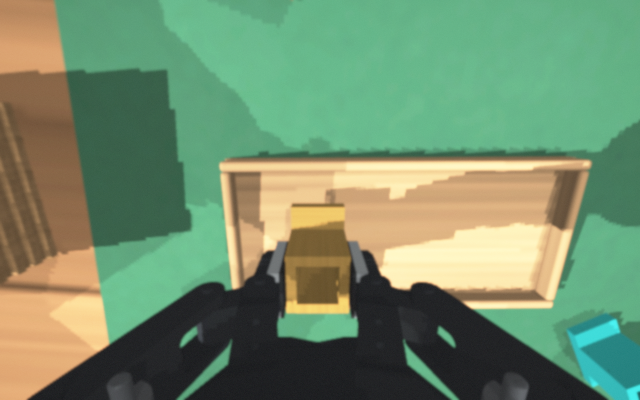

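>>> step_arm --moves '[[[0,0,0],[0,0,0.04],-0.5],[[0,0,0],[0,0,0.075],-0.5],[[0,0,0],[0,0,0.087],-0.5],[[0,0,0],[0,0,0.087],-0.5],[[0,0,0],[0,0,0.087],-0.5]]'

```text
clock: 15.85
eef_pos: [495.4, 357.6, 20.9]
tcp_rot: [-3.141, -0.0, 0.083]
contact_force: [0.6, -1.1, -1.1]
opening: 0.346
grasp_force: 36.0
```

>>> step_arm --moves '[[[0,0,0],[0,0,0],0.2],[[0,0,0],[0,0,0],0.2],[[0,0,0],[0,0,0],0.2],[[0,0,0],[0,0,-0.1],0.2],[[0,0,0],[0,0,-0.3],0.2],[[0,0,0],[0,0,-0.6],0.2],[[0,0,0],[0,0,-0.8],0.2],[[0,0,0],[0,0,-0.8],0.2]]'

```text
clock: 16.65
eef_pos: [498.7, 360.0, 188.1]
tcp_rot: [-3.135, -0.01, 0.083]
contact_force: [0.4, -0.1, -0.2]
opening: 0.601
grasp_force: 0.0
```

```bash
python3 - <<'E'
from h import *
C,im=grab('wrist','w8.png')
for m in imaging.mark_of('wrist','socket2a'): print(m,atz(C,m['xy'],6))
go([510,-25.6,203],0.0)
E
```

```text
{'xy': [318.7, 189.5], 'conf': 0.42} [495.6 359.4   6. ]
at [495.9 358.1 182.3] yaw 0.083 turn [-0.0023, -0.0034, 0.1054] shift [-0.0881, 1.9173, -0.1072] | t 16.8
```

>>> step_arm --moves '[[[0,0,0.105],[0.2,0.95,-0.05],0.2],[[0,0,0.105],[0.2,0.95,-0.05],0.2],[[0,0,0.105],[0.2,0.95,-0.05],0.2],[[0,0,0.105],[0.2,0.95,-0.05],0.2],[[0,0,0.105],[0.2,0.95,-0.05],0.2],[[0,0,0.105],[0.2,0.95,-0.05],0.2]]'

```text
clock: 17.35
eef_pos: [550.2, 170.3, 189.1]
tcp_rot: [3.141, 0.003, -0.002]
contact_force: [0.2, 0.2, -0.0]
opening: 0.604
grasp_force: 0.0
```

```bash
python3 - <<'E'
from h import *
go([598.8,5.2,41.5],-0.007)
E
```

```text
at [550.2 170.3 189.1] yaw -0.002 turn [0.0007, 0.0034, 0.0061] shift [0.247, 0.8245, 0.7377] | t 17.4
```

>>> step_arm --moves '[[[0,0,0],[0.247,0.825,0.2],0.2],[[0,0,0],[0.247,0.825,0.2],0.2],[[0,0,0],[0.247,0.825,0.2],0.2],[[0,0,0],[0.247,0.825,0.2],0.2],[[0,0,0],[0.247,0.825,0.44],0.2],[[0,0,0],[0.247,0.825,0.44],0.2],[[0,0,0],[0.247,0.825,0.44],0.2],[[0,0,0],[0.247,0.825,0.44],0.2]]'

```text
clock: 18.15
eef_pos: [600.9, 7.8, 103.9]
tcp_rot: [-3.141, -0.001, 0.002]
contact_force: [0.6, -0.5, 0.5]
opening: 0.6
grasp_force: 0.0
```

```bash
python3 - <<'E'
from h import *
go([598.8,5.2,41.5],-0.007)
E
```

```text
at [600.9   7.8 103.9] yaw 0.002 turn [-0.0002, -0.0014, 0.0114] shift [-0.0108, 0.013, 0.3119] | t 18.1
```

>>> step_arm --moves '[[[0,0,0.011],[-0.011,0.013,0.15],0.2],[[0,0,0.011],[-0.011,0.013,0.31],0.2],[[0,0,0.011],[-0.011,0.013,0.31],0.2],[[0,0,0.011],[-0.011,0.013,0.31],0.2]]'

```text
clock: 18.55
eef_pos: [598.7, 4.6, 42.1]
tcp_rot: [-3.142, -0.001, -0.007]
contact_force: [0.5, 0.2, 0.8]
opening: 0.602
grasp_force: 0.0
```

>>> step_arm --moves '[[[0,0,0],[0,0,0],-0.5],[[0,0,0],[0,0,0],-0.5],[[0,0,0],[0,0,0],-0.5],[[0,0,0],[0,0,0],-0.5],[[0,0,0],[0,0,0],-0.5],[[0,0,0],[0,0,0],-0.5]]'

```text
clock: 19.15
eef_pos: [599.7, 4.2, 43.0]
tcp_rot: [-3.141, -0.004, -0.008]
contact_force: [-0.6, 0.9, 5.7]
opening: 0.343
grasp_force: 35.5
```

>>> step_arm --moves '[[[0,0,0],[0,0,-0.1],-0.5],[[0,0,0],[0,0,-0.2],-0.5],[[0,0,0],[0,0,-0.4],-0.5],[[0,0,0],[0,0,-0.6],-0.5],[[0,0,0],[0,0,-0.6],-0.5],[[0,0,0],[0,0,-0.6],-0.5]]'

```text
clock: 19.75
eef_pos: [598.9, 3.9, 162.7]
tcp_rot: [-3.142, -0.004, -0.008]
contact_force: [-0.4, 0.1, -2.5]
opening: 0.348
grasp_force: 35.1
```

```bash
python3 - <<'E'
from h import *
C=cal('top'); imaging.grab_frame('top')
for m in imaging.mark_of('top','gauge'): print(np.array(m['xy']),round(m['conf'],2),atz(C,m['xy'],0))
go([439.4,-12.8,140],-0.007)
E
```

```text
at [597.4   3.9 160.2] yaw -0.008 turn [-0.0, 0.0012, -0.0017] shift [-0.789, 0.0902, 0.1018] | t 19.9
```

>>> step_arm --moves '[[[0,0,0],[-0.789,0.09,0.0],-0.5],[[0,0,0],[-0.789,0.09,0.0],-0.5],[[0,0,0],[-0.789,0.09,0.0],-0.5],[[0,0,0],[-0.789,0.09,0.1],-0.5],[[0,0,0],[-0.789,0.09,0.25],-0.5],[[0,0,0],[-0.789,0.09,0.25],-0.5],[[0,0,0],[-0.789,0.09,0.25],-0.5],[[0,0,0],[-0.789,0.09,0.25],-0.5]]'

```text
clock: 20.65
eef_pos: [440.8, -12.7, 111.2]
tcp_rot: [-3.142, -0.0, -0.008]
contact_force: [0.6, 0.2, -2.4]
opening: 0.343
grasp_force: 35.1
```

```bash
python3 - <<'E'
from h import *
import pickle
C,im=grab('wrist','w9.png'); s=telemetry.sense(); pickle.dump((C,im),open('w9.pkl','wb'))
for k in ['gauge_seat','gauge']:
    for m in imaging.mark_of('wrist',k): print(k,np.array(m['xy']),round(m['conf'],2),atz(C,m['xy'],14)[:2])
# base edges: low-sat mask above the socket
hsv=cv2.cvtColor(im,cv2.COLOR_RGB2HSV); print(hsv[180,280],hsv[160,300],hsv[160,230])
m=((hsv[:,:,1]<70)).astype(np.uint8); m[:130]=0; m[245:]=0; m[:,:225]=0; m[:,420:]=0
n,l,st,ce=cv2.connectedComponentsWithStats(m); i=1+st[1:,4].argmax(); print(st[i])
pts=np.argwhere(l==i)[:,::-1]
for nm,p in [('left',pts[pts[:,0].argmin()]),('back',pts[pts[:,1].argmin()]),('right',pts[pts[:,0].argmax()])]: print(nm,p,atz(C,p.astype(float),14))
go([439.4,-12.8,80],-0.007)
E
```

```text
gauge_seat [316.6 212.1] 0.78 [435.56 -11.75]
gauge [315.1 201.4] 0.61 [445.54 -10.54]
[108  24 107] [ 74 108 153] [ 73 108 142]
[ 258  150  116   95 5047]
left [258 188] [458.25  39.15  14.  ]
back [336 150] [490.26 -28.67  14.  ]
right [373 226] [421.72 -62.86  14.  ]
at [440.9 -12.7 111.4] yaw -0.008 turn [0.0, -0.0016, -0.0016] shift [-0.0077, 0.0004, 0.157] | t 20.8
```

>>> step_arm --moves '[[[0,0,0],[-0.004,-0.001,0.08],-0.5],[[0,0,0],[-0.004,-0.001,0.14],-0.5],[[0,0,0],[-0.004,-0.001,0.17],-0.5],[[0,0,0],[-0.004,-0.001,0.19],-0.5],[[0,0,0],[-0.004,-0.001,0.2],-0.5],[[0,0,0],[-0.004,-0.001,0.21],-0.5],[[0,0,0],[-0.004,-0.001,0.215],-0.5],[[0,0,0],[-0.004,-0.001,0.215],-0.5]]'

```text
clock: 21.6
eef_pos: [439.4, -12.6, 67.8]
tcp_rot: [3.142, -0.0, -0.008]
contact_force: [0.6, 0.2, -1.8]
opening: 0.346
grasp_force: 35.3
```

>>> step_arm --moves '[[[0,0,0],[0,0,0.015],-0.5],[[0,0,0],[0,0,0.03],-0.5],[[0,0,0],[0,0,0.03],-0.5]]'

```text
clock: 21.9
eef_pos: [439.0, -12.5, 61.3]
tcp_rot: [-3.142, 0.001, -0.008]
contact_force: [-0.3, 0.4, -2.0]
opening: 0.342
grasp_force: 35.3
```

>>> step_arm --moves '[[[0,0,0],[0,0,0.04],-0.5],[[0,0,0],[0,0,0.08],-0.5],[[0,0,0],[0,0,0.12],-0.5],[[0,0,0],[0,0,0.14],-0.5],[[0,0,0],[0,0,0.15],-0.5],[[0,0,0],[0,0,0.155],-0.5],[[0,0,0],[0,0,0.16],-0.5],[[0,0,0],[0,0,0.16],-0.5]]'

```text
clock: 22.7
eef_pos: [439.4, -12.6, 29.8]
tcp_rot: [-3.142, -0.0, -0.008]
contact_force: [-0.1, -0.2, -1.9]
opening: 0.344
grasp_force: 35.3
```

>>> step_arm --moves '[[[0,0,0],[0,0,0.005],-0.5],[[0,0,0],[0,0,0.01],-0.5],[[0,0,0],[0,0,0.01],-0.5],[[0,0,0],[0,0,0.01],-0.5]]'

```text
clock: 23.1
eef_pos: [439.5, -12.6, 28.9]
tcp_rot: [3.142, -0.001, -0.008]
contact_force: [-5.6, 0.5, 21.6]
opening: 0.346
grasp_force: 38.2
```

>>> step_arm --moves '[[[0,0,0],[0,0,-0.15],-0.5],[[0,0,0],[0,0,-0.35],-0.5],[[0,0,0],[0,0,-0.6],-0.5],[[0,0,0],[0,0,-0.6],-0.5],[[0,0,0],[0,0,-0.6],-0.5]]'

```text
clock: 23.6
eef_pos: [440.1, -12.6, 148.8]
tcp_rot: [3.142, -0.003, -0.008]
contact_force: [0.1, 0.5, -2.3]
opening: 0.342
grasp_force: 35.5
```

```bash
python3 - <<'E'
from h import *
C=cal('top'); im=imaging.grab_frame('top'); cv2.imwrite('pics/top2.png',im[:,:,::-1])
for m in imaging.mark_of('top','tray'): print(np.array(m['xy']),round(m['conf'],2),atz(C,m['xy'],0))
for m in imaging.recognise('top','tray'): print(m)
go([499.2,295.5,150],0.083)
E
```

```text
[197.3 309.7] 0.98 [294.04 314.41   0.  ]
[203.6 223.6] 0.97 [494.63 306.61   0.  ]
[213.8 138.7] 0.35 [707.95 290.88   0.  ]
{'extent': [143.5, 270.7, 99.4, 83.2], 'conf': 0.71}
{'extent': [155.3, 195.5, 95.1, 49.2], 'conf': 0.58}
{'extent': [421.6, 182.6, 86.4, 85.7], 'conf': 0.47}
at [438.1 -12.5 146.4] yaw -0.008 turn [-0.0002, 0.0033, -0.1163] shift [0.2924, -1.5426, -0.0187] | t 23.8
```

>>> step_arm --moves '[[[0,0,-0.116],[0.292,-0.8,0],-0.5],[[0,0,-0.116],[0.292,-0.8,0],-0.5],[[0,0,-0.116],[0.292,-0.8,0],-0.5],[[0,0,-0.116],[0.292,-0.8,0],-0.5],[[0,0,-0.116],[0.292,-0.8,0],-0.5]]'

```text
clock: 24.25
eef_pos: [499.2, 149.3, 145.8]
tcp_rot: [3.142, 0.002, 0.086]
contact_force: [-0.4, -0.5, -1.5]
opening: 0.342
grasp_force: 35.7
```

```bash
python3 - <<'E'
from h import *
go([499.2,295.5,40],0.083)
E
```

```text
at [499.2 149.3 145.8] yaw 0.086 turn [0.0, 0.0027, 0.0034] shift [0.0639, -0.7282, 0.529] | t 24.2
```

>>> step_arm --moves '[[[0,0,0],[0.064,-0.728,0],-0.5],[[0,0,0],[0.064,-0.728,0],-0.5],[[0,0,0],[0.064,-0.728,0],-0.5],[[0,0,0],[0.064,-0.728,0.2],-0.5],[[0,0,0],[0.064,-0.728,0.4],-0.5],[[0,0,0],[0.064,-0.728,0.53],-0.5],[[0,0,0],[0.064,-0.728,0.53],-0.5],[[0,0,0],[0.064,-0.728,0.53],-0.5]]'

```text
clock: 25.05
eef_pos: [499.2, 292.0, 41.0]
tcp_rot: [3.14, 0.002, 0.082]
contact_force: [0.1, 0.3, -1.7]
opening: 0.341
grasp_force: 35.7
```

```bash
python3 - <<'E'
from h import *
C,im=grab('wrist','w10.png')
go([499.2,295.5,21.5],0.083)
E
```

```text
at [500.1 292.7  42.2] yaw 0.082 turn [0.0001, 0.0001, -0.0011] shift [-0.0035, -0.0145, 0.1033] | t 25.1
```

View pics/w10.png

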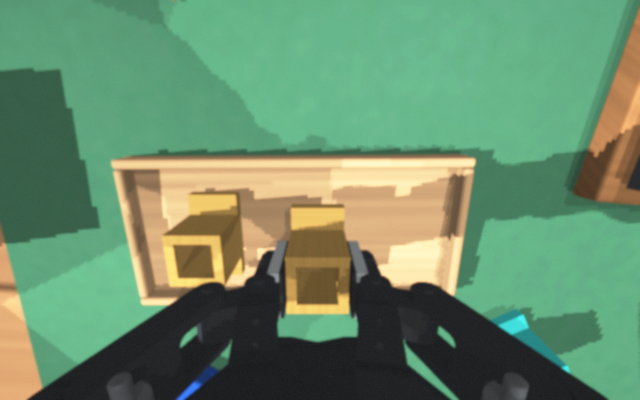

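>>> step_arm --moves '[[[0,0,0],[0,0,0.05],-0.5],[[0,0,0],[0,0,0.09],-0.5],[[0,0,0],[0,0,0.105],-0.5],[[0,0,0],[0,0,0.105],-0.5],[[0,0,0],[0,0,0.105],-0.5]]'

```text
clock: 25.6
eef_pos: [499.8, 293.1, 21.0]
tcp_rot: [-3.142, -0.0, 0.083]
contact_force: [-2.5, -1.0, 3.1]
opening: 0.345
grasp_force: 36.4
```

>>> step_arm --moves '[[[0,0,0],[0,0,0],0.1],[[0,0,0],[0,0,0],0.1],[[0,0,0],[0,0,0],0.1],[[0,0,0],[0,0,-0.1],0.1],[[0,0,0],[0,0,-0.3],0.1],[[0,0,0],[0,0,-0.6],0.1],[[0,0,0],[0,0,-0.8],0.1],[[0,0,0],[0,0,-0.8],0.1]]'

```text
clock: 26.4
eef_pos: [503.4, 295.2, 187.8]
tcp_rot: [-3.137, -0.01, 0.083]
contact_force: [1.2, -0.2, 0.5]
opening: 0.554
grasp_force: 0.0
```

```bash
python3 - <<'E'
from h import *
go([597.2,-115.7,150],-0.007)
E
```

```text
at [503.4 295.2 187.8] yaw 0.083 turn [-0.0068, -0.0127, 0.1143] shift [0.2957, 2.0873, 0.1818] | t 26.4
```

>>> step_arm --moves '[[[0,0,0.114],[0.15,1,0.0],0.2],[[0,0,0.114],[0.15,1,0.0],0.2],[[0,0,0.114],[0.15,1,0.0],0.2],[[0,0,0.114],[0.15,1,0.0],0.2],[[0,0,0.114],[0.15,1,0.0],0.2],[[0,0,0.114],[0.15,1,0.0],0.2]]'

```text
clock: 27.0
eef_pos: [546.3, 95.1, 180.4]
tcp_rot: [-3.141, 0.0, -0.01]
contact_force: [-0.7, 0.9, 0.3]
opening: 0.601
grasp_force: 0.0
```

>>> step_arm --moves '[[[0,0,0],[0.2,0.9,0.2],0.2],[[0,0,0],[0.2,0.9,0.2],0.2],[[0,0,0],[0.2,0.9,0.2],0.2],[[0,0,0],[0.2,0.9,0.2],0.2],[[0,0,0],[0.2,0.9,0.2],0.2],[[0,0,0],[0.2,0.9,0.2],0.2]]'

```text
clock: 27.6
eef_pos: [584.8, -83.1, 140.1]
tcp_rot: [-3.141, 0.001, -0.007]
contact_force: [0.1, 0.5, 0.3]
opening: 0.599
grasp_force: 0.0
```

```bash
python3 - <<'E'
from h import *
go([597.2,-115.7,100],-0.007)
E
```

```text
at [584.8 -83.1 140.1] yaw -0.007 turn [-0.0009, 0.0013, -0.0004] shift [0.0632, 0.1625, 0.2004] | t 27.6
```

>>> step_arm --moves '[[[0,0,0],[0.063,0.163,0.1],0.2],[[0,0,0],[0.063,0.163,0.2],0.2],[[0,0,0],[0.063,0.163,0.2],0.2],[[0,0,0],[0.063,0.163,0.2],0.2]]'

```text
clock: 28.0
eef_pos: [597.1, -114.8, 100.9]
tcp_rot: [-3.141, 0.001, -0.005]
contact_force: [-0.1, -0.6, 0.3]
opening: 0.603
grasp_force: 0.0
```

```bash
python3 - <<'E'
from h import *
go([597.2,-115.7,41.5],-0.007)
E
```

```text
at [ 597.1 -114.8  100.9] yaw -0.005 turn [-0.0007, 0.0013, 0.0025] shift [0.001, 0.0048, 0.2969] | t 28.0
```

>>> step_arm --moves '[[[0,0,0.002],[0.001,0.005,0.15],0.2],[[0,0,0.002],[0.001,0.005,0.297],0.2],[[0,0,0.002],[0.001,0.005,0.297],0.2],[[0,0,0.002],[0.001,0.005,0.297],0.2]]'

```text
clock: 28.4
eef_pos: [597.9, -116.8, 42.4]
tcp_rot: [-3.141, -0.0, -0.007]
contact_force: [0.3, -0.1, -0.1]
opening: 0.6
grasp_force: 0.0
```

>>> step_arm --moves '[[[0,0,0],[0,0,0],-0.5],[[0,0,0],[0,0,0],-0.5],[[0,0,0],[0,0,0],-0.5],[[0,0,0],[0,0,0],-0.5],[[0,0,0],[0,0,0],-0.5],[[0,0,0],[0,0,0],-0.5]]'

```text
clock: 29.0
eef_pos: [599.0, -117.6, 43.4]
tcp_rot: [3.141, -0.003, -0.009]
contact_force: [0.5, 2.1, 7.8]
opening: 0.345
grasp_force: 35.9
```

>>> step_arm --moves '[[[0,0,0],[0,0,-0.1],-0.5],[[0,0,0],[0,0,-0.2],-0.5],[[0,0,0],[0,0,-0.4],-0.5],[[0,0,0],[0,0,-0.6],-0.5],[[0,0,0],[0,0,-0.6],-0.5],[[0,0,0],[0,0,-0.6],-0.5]]'

```text
clock: 29.6
eef_pos: [598.3, -117.8, 163.1]
tcp_rot: [3.141, -0.003, -0.008]
contact_force: [-0.6, 0.4, -2.2]
opening: 0.344
grasp_force: 35.6
```

```bash
python3 - <<'E'
from h import *
go([440,-12.4,110],-0.007)
E
```

```text
at [ 598.3 -117.8  163.1] yaw -0.008 turn [0.0008, -0.004, -0.0018] shift [-0.7966, -0.5207, 0.2625] | t 29.6
```

>>> step_arm --moves '[[[0,0,0],[-0.791,-0.52,0.0],-0.5],[[0,0,0],[-0.791,-0.52,0.0],-0.5],[[0,0,0],[-0.791,-0.52,0.0],-0.5],[[0,0,0],[-0.791,-0.52,0.0],-0.5],[[0,0,0],[-0.791,-0.52,0.25],-0.5],[[0,0,0],[-0.791,-0.52,0.25],-0.5],[[0,0,0],[-0.791,-0.52,0.25],-0.5],[[0,0,0],[-0.791,-0.52,0.25],-0.5]]'

```text
clock: 30.4
eef_pos: [441.2, -12.7, 112.0]
tcp_rot: [3.142, -0.0, -0.009]
contact_force: [0.2, -0.5, -1.8]
opening: 0.345
grasp_force: 35.4
```

```bash
python3 - <<'E'
from h import *
C,im=grab('wrist','w11.png'); s=telemetry.sense()
hsv=cv2.cvtColor(im,cv2.COLOR_RGB2HSV)
m=((hsv[:,:,1]<70)).astype(np.uint8); m[:130]=0; m[245:]=0; m[:,:225]=0; m[:,420:]=0
n,l,st,ce=cv2.connectedComponentsWithStats(m); i=1+st[1:,4].argmax(); print(st[i])
pts=np.argwhere(l==i)[:,::-1]; W=[]
for nm,p in [('left',pts[pts[:,0].argmin()]),('back',pts[pts[:,1].argmin()]),('right',pts[pts[:,0].argmax()])]: W.append(atz(C,p.astype(float),14));print(nm,p,W[-1])
print((W[0]+W[2])/2)
b=((hsv[:,:,0]>15)&(hsv[:,:,0]<30)&(hsv[:,:,1]>110)).astype(np.uint8); ys,xs=np.nonzero(b[190:330,270:370]); print('brass rows',ys.min()+190,ys.max()+190,xs.min()+270,xs.max()+270)
zt=s['eef_pos'][2]-15.4+42; print('near edge tube top',atz(C,(317.,ys.max()+190.5),zt))
go([441,-12.4,80],-0.007)
E
```

```text
[ 259  151  115   94 5089]
left [259 188] [458.47  38.46  14.  ]
back [335 151] [489.72 -27.87  14.  ]
right [373 226] [421.78 -62.97  14.  ]
[440.12 -12.25  14.  ]
brass rows 206 314 284 350
near edge tube top [424.38 -11.97 138.78]
at [441.5 -12.8 112.2] yaw -0.009 turn [0.0001, -0.0013, -0.0026] shift [-0.0027, -0.0017, 0.1609] | t 30.4
```

>>> step_arm --moves '[[[0,0,0],[0,0,0.08],-0.5],[[0,0,0],[0,0,0.14],-0.5],[[0,0,0],[0,0,0.17],-0.5],[[0,0,0],[0,0,0.19],-0.5],[[0,0,0],[0,0,0.2],-0.5],[[0,0,0],[0,0,0.21],-0.5],[[0,0,0],[0,0,0.21],-0.5],[[0,0,0],[0,0,0.21],-0.5]]'

```text
clock: 31.25
eef_pos: [440.4, -12.3, 69.5]
tcp_rot: [-3.142, -0.0, -0.008]
contact_force: [-0.3, 1.3, -1.3]
opening: 0.344
grasp_force: 35.6
```

>>> step_arm --moves '[[[0,0,0],[0,0,0.01],-0.5],[[0,0,0],[0,0,0.02],-0.5],[[0,0,0],[0,0,0.03],-0.5],[[0,0,0],[0,0,0.03],-0.5]]'

```text
clock: 31.65
eef_pos: [440.0, -12.3, 63.0]
tcp_rot: [-3.142, 0.001, -0.008]
contact_force: [0.0, -0.3, -1.2]
opening: 0.347
grasp_force: 35.6
```

>>> step_arm --moves '[[[0,0,0],[0,0,0.04],-0.5],[[0,0,0],[0,0,0.08],-0.5],[[0,0,0],[0,0,0.12],-0.5],[[0,0,0],[0,0,0.14],-0.5],[[0,0,0],[0,0,0.155],-0.5],[[0,0,0],[0,0,0.165],-0.5],[[0,0,0],[0,0,0.165],-0.5],[[0,0,0],[0,0,0.165],-0.5]]'

```text
clock: 32.45
eef_pos: [440.3, -12.4, 30.4]
tcp_rot: [3.142, -0.0, -0.008]
contact_force: [0.6, -0.4, -0.6]
opening: 0.345
grasp_force: 35.6
```

>>> step_arm --moves '[[[0,0,0],[0,0,0.005],-0.5],[[0,0,0],[0,0,0.01],-0.5],[[0,0,0],[0,0,0.01],-0.5],[[0,0,0],[0,0,0.01],-0.5]]'

```text
clock: 32.85
eef_pos: [440.5, -12.4, 29.3]
tcp_rot: [3.142, -0.001, -0.008]
contact_force: [-4.8, 0.3, 18.8]
opening: 0.343
grasp_force: 38.0
```

>>> step_arm --moves '[[[0,0,0],[0,0,-0.15],-0.5],[[0,0,0],[0,0,-0.35],-0.5],[[0,0,0],[0,0,-0.6],-0.5],[[0,0,0],[0,0,-0.6],-0.5],[[0,0,0],[0,0,-0.6],-0.5]]'

```text
clock: 33.35
eef_pos: [441.0, -12.4, 149.4]
tcp_rot: [3.142, -0.003, -0.008]
contact_force: [-0.0, -0.9, -2.0]
opening: 0.343
grasp_force: 35.6
```

>>> step_arm --moves '[[[0,0,-0.116],[0.3,-0.6,0],-0.5],[[0,0,-0.116],[0.3,-0.6,0],-0.5],[[0,0,-0.116],[0.3,-0.6,0],-0.5],[[0,0,-0.116],[0.3,-0.6,0],-0.5],[[0,0,-0.116],[0.3,-0.6,0],-0.5]]'

```text
clock: 33.85
eef_pos: [499.8, 107.4, 146.3]
tcp_rot: [3.141, 0.004, 0.085]
contact_force: [0.6, -1.0, -0.9]
opening: 0.34
grasp_force: 35.6
```

```bash
python3 - <<'E'
from h import *
C=cal('top'); im=imaging.grab_frame('top')
for m in imaging.mark_of('top','tray'): print(np.array(m['xy']),round(m['conf'],2),atz(C,m['xy'],0))
go([505,232,45],0.083)
E
```

```text
[197.3 311. ] 0.92 [291.09 314.32   0.  ]
[204.7 219.8] 0.77 [503.78 304.33   0.  ]
at [499.7 106.3 146.9] yaw 0.083 turn [0.0008, 0.004, -0.0004] shift [0.08, -0.6245, 0.5087] | t 34.0
```

>>> step_arm --moves '[[[0,0,0],[0.078,-0.625,0],-0.5],[[0,0,0],[0.078,-0.625,0],-0.5],[[0,0,0],[0.078,-0.625,0],-0.5],[[0,0,0],[0.078,-0.625,0.2],-0.5],[[0,0,0],[0.078,-0.625,0.4],-0.5],[[0,0,0],[0.078,-0.625,0.5],-0.5],[[0,0,0],[0.078,-0.625,0.5],-0.5],[[0,0,0],[0.078,-0.625,0.5],-0.5]]'

```text
clock: 34.75
eef_pos: [506.3, 232.0, 48.4]
tcp_rot: [3.141, 0.001, 0.082]
contact_force: [1.6, 0.2, -1.8]
opening: 0.346
grasp_force: 35.7
```

```bash
python3 - <<'E'
from h import *
C,im=grab('wrist','w12.png')
go([505,232,22],0.083)
E
```

```text
at [507.1 232.5  49.2] yaw 0.082 turn [-0.0003, -0.0011, -0.0016] shift [-0.0107, 0.0018, 0.1361] | t 34.8
```

View pics/w12.png

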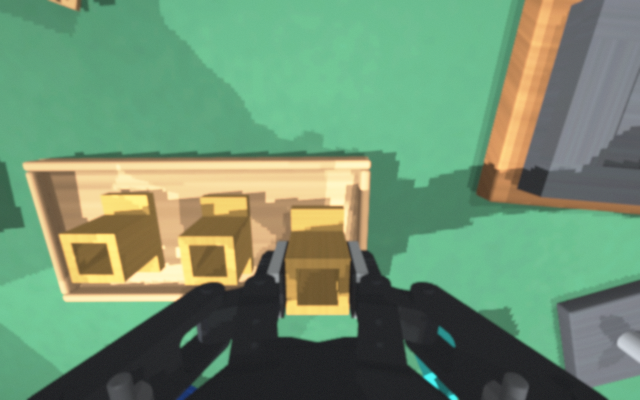

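```bash
python3 - <<'E'
from h import *
C=cal('wrist')
a=atz(C,(371,161.),18); b=atz(C,(25,164.),18); print(a,b,np.linalg.norm(a-b)); yaw=.083
u=np.array([-np.sin(yaw),np.cos(yaw)]); v=np.array([np.cos(yaw),np.sin(yaw)])
c=a[:2]+u*107.5-v*50; print('c',c,np.arctan2(-(b-a)[0],(b-a)[1])); d=telemetry.sense()['eef_pos'][:2]-c; print('tool in tray',d@v,d@u)
E
```

```text
[558.93 203.76  18.  ] [540.17 416.5   18.  ] 213.56444227244833
c [500.19 306.74] 0.0879356178249226
tool in tray 0.7047273264663574 -74.53327268042263
```

>>> step_arm --moves '[[[0,0,0],[0,0,0.07],-0.5],[[0,0,0],[0,0,0.12],-0.5],[[0,0,0],[0,0,0.138],-0.5],[[0,0,0],[0,0,0.138],-0.5],[[0,0,0],[0,0,0.138],-0.5]]'

```text
clock: 35.3
eef_pos: [506.1, 232.7, 21.3]
tcp_rot: [3.141, 0.001, 0.083]
contact_force: [-4.4, -3.2, 12.1]
opening: 0.343
grasp_force: 37.6
```

>>> step_arm --moves '[[[0,0,0],[0,0,0],0.1],[[0,0,0],[0,0,0],0.1],[[0,0,0],[0,0,0],0.1],[[0,0,0],[0,0,-0.1],0.1],[[0,0,0],[0,0,-0.3],0.1],[[0,0,0],[0,0,-0.6],0.1],[[0,0,0],[0,0,-0.8],0.1],[[0,0,0],[0,0,-0.8],0.1]]'

```text
clock: 36.1
eef_pos: [510.2, 234.7, 187.4]
tcp_rot: [-3.138, -0.01, 0.083]
contact_force: [1.2, 0.1, -0.4]
opening: 0.552
grasp_force: 0.0
```

```bash
python3 - <<'E'
from h import *
go([688,-26,150],0)
E
```

```text
at [510.2 234.7 187.4] yaw 0.083 turn [-0.0053, -0.013, 0.1054] shift [0.7763, 1.3735, 0.19] | t 36.1
```

>>> step_arm --moves '[[[0,0,0.105],[0.55,0.95,0],0.4],[[0,0,0.105],[0.55,0.95,0],0.4],[[0,0,0.105],[0.55,0.95,0],0.4],[[0,0,0.105],[0.55,0.95,0],0.4],[[0,0,0.105],[0.55,0.95,0],0.4],[[0,0,0.105],[0.55,0.95,0],0.4]]'

```text
clock: 36.7
eef_pos: [632.9, 50.4, 180.0]
tcp_rot: [3.141, 0.0, -0.003]
contact_force: [-0.9, 0.5, -0.3]
opening: 0.7
grasp_force: 0.0
```

```bash
python3 - <<'E'
from h import *
C,im=grab('scene'); K,it=grab('top','top3.png')
p=[m for m in imaging.mark_of('scene','keeper_knob')]+[{}]; q=imaging.mark_of('top','keeper_knob'); print(p,q)
go([687.7,-26,110],0)
E
```

```text
[{'xy': [324.7, 278.9], 'conf': 0.56}, {}] []
at [630.8  53.9 180.3] yaw 0.001 turn [-0.0004, 0.0015, 0.0016] shift [0.2845, 0.4001, 0.3512] | t 36.9
```

>>> step_arm --moves '[[[0,0,0],[0.284,0.4,0.3],0.4],[[0,0,0],[0.284,0.4,0.3],0.4],[[0,0,0],[0.284,0.4,0.3],0.4],[[0,0,0],[0.284,0.4,0.3],0.4],[[0,0,0],[0.284,0.4,0.3],0.4]]'

```text
clock: 37.4
eef_pos: [688.0, -25.8, 121.1]
tcp_rot: [-3.141, 0.001, 0.001]
contact_force: [0.0, -0.0, 0.0]
opening: 0.698
grasp_force: 0.0
```

```bash
python3 - <<'E'
from h import *
go([687.7,-26,53.5],0)
E
```

```text
at [688.  -25.8 121.1] yaw 0.001 turn [-0.0007, 0.0008, 0.001] shift [-0.0011, 0.0013, 0.3378] | t 37.4
```

>>> step_arm --moves '[[[0,0,0],[0,0,0.15],0.4],[[0,0,0],[0,0,0.3],0.4],[[0,0,0],[0,0,0.338],0.4],[[0,0,0],[0,0,0.338],0.4]]'

```text
clock: 37.8
eef_pos: [687.7, -25.9, 53.1]
tcp_rot: [-3.141, 0.002, 0.002]
contact_force: [-0.8, -0.2, 0.9]
opening: 0.706
grasp_force: 0.0
```

>>> step_arm --moves '[[[0,0,0],[0,0,0],-1],[[0,0,0],[0,0,0],-1],[[0,0,0],[0,0,0],-1],[[0,0,0],[0,0,0],-1],[[0,0,0],[0,0,0],-1],[[0,0,0],[0,0,0],-1]]' --squeeze 30

```text
clock: 38.4
eef_pos: [689.6, -26.3, 54.8]
tcp_rot: [-3.14, -0.002, -0.0]
contact_force: [-0.7, 4.9, 6.2]
opening: 0.174
grasp_force: 30.0
```

>>> step_arm --moves '[[[0,0,0],[-0.05,0,-0.005],-1],[[0,0,0],[-0.1,0,-0.005],-1],[[0,0,0],[-0.14,0,-0.005],-1],[[0,0,0],[-0.15,0,-0.005],-1],[[0,0,0],[-0.15,0,-0.005],-1],[[0,0,0],[-0.15,0,-0.005],-1]]'

```text
clock: 39.0
eef_pos: [658.7, -26.1, 54.8]
tcp_rot: [-3.14, -0.001, -0.0]
contact_force: [0.4, 6.4, 0.8]
opening: 0.167
grasp_force: 30.5
```

>>> step_arm --moves '[[[0,0,0],[-0.008,0,0],-1],[[0,0,0],[-0.015,0,0],-1],[[0,0,0],[-0.015,0,0],-1],[[0,0,0],[-0.015,0,0],-1]]'

```text
clock: 39.4
eef_pos: [658.6, -26.1, 54.9]
tcp_rot: [-3.14, -0.006, -0.0]
contact_force: [10.0, 6.7, -8.5]
opening: 0.17
grasp_force: 29.6
```

>>> step_arm --moves '[[[0,0,0],[0.005,0,0],0.4],[[0,0,0],[0.005,0,0],0.4],[[0,0,0],[0.005,0,0],0.4],[[0,0,0],[0.005,0,0],0.4],[[0,0,0],[0.005,0,-0.4],0.4],[[0,0,0],[0.005,0,-0.8],0.4],[[0,0,0],[0.005,0,-0.9],0.4],[[0,0,0],[0.005,0,-0.9],0.4]]'

```text
clock: 40.2
eef_pos: [657.7, -27.5, 238.6]
tcp_rot: [3.141, -0.005, 0.0]
contact_force: [0.3, 0.3, -0.5]
opening: 0.7
grasp_force: 0.0
```

>>> step_arm --moves '[[[0,0,0],[-0.95,0.0,-0.3],0.4],[[0,0,0],[-0.95,0.0,-0.3],0.4],[[0,0,0],[-0.95,0.0,-0.3],0.4],[[0,0,0],[-0.95,0.0,-0.3],0.4],[[0,0,0],[-0.95,0.0,-0.3],0.4],[[0,0,0],[-0.95,0.0,-0.3],0.4],[[0,0,0],[-0.95,0.0,-0.3],0.4]]'

```text
clock: 40.9
eef_pos: [467.3, -27.4, 294.2]
tcp_rot: [3.142, -0.001, 0.0]
contact_force: [-0.2, -0.4, 0.2]
opening: 0.698
grasp_force: 0.0
```

```bash
python3 - <<'E'
from h import *
C,im=grab('wrist','w13.png'); print(telemetry.sense()['clock'])
E
```

```text
40.95
```

View pics/w13.png

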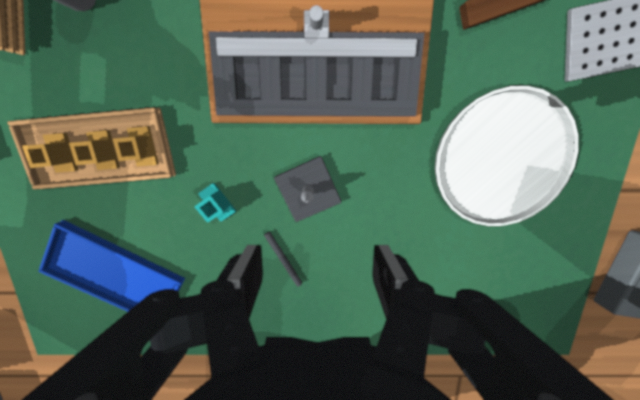

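The picture shows all four cavities empty (245–375, 80) and the keeper shut over their far ends (row 47). The three sockets stand upright in the wooden tray (38–140, 150), the gauge stands at (308, 190), and the gripper is clear of everything.

```bash
python3 -c "
from h import *
print(r.sign_off())"
```

```text
the job is handed in; nothing more can be done
None
```

The job is handed in: the die held three sockets (cavities 1, 2 and 4; cavity 3 was empty), all three went fully home on the gauge pin, so they stand upright in the wooden tray, the dish is empty, and the keeper is fully shut.

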